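# Dry the egg-wash brush in the sash cabinet

## Robot

A 6-joint arm with a two-finger parallel gripper is mounted at the origin on the work surface; the furniture and walls round the work are solid. World frame = base frame: x ahead of the robot, y to its left, z up, the work surface at z = 0. Lengths are in m, angles in degrees, forces in N, time in s.
With the tool pointing down it reaches from about 0.35 to 0.875 m from the base axis. Payload 4.2 kg.
Tool frame: the origin (TCP) lies midway between the tips of the shut fingers; the grasp point (between the pads) lies 19 mm behind it; z points along the fingers, y is the direction in which the jaws open and shut (so a half turn about z gives the same grasp; the last joint's range is limited). The gripper opens to 87 mm and grips with 3 to 60 N. Pads are 19 mm wide; open, the fingers measure 117 mm over their backs; the gripper's body (75 mm by 190 mm) begins 51 mm behind the grasp point.
Start: joints at [-52.735, 22.042, 0.453, 0, -68.411, -14.817], TCP at [0.239, -0.578, 0.223] pointing down, gripper open.
Joint ranges: [-179.83, 179.83], [-69.29, 118.12], [-61.27, 80.66], [-181.25, 117.63], [-171.15, -9.14], [-177.46, 177.46]. Speed limits (degrees/s): [159.86, 159.86, 180, 180, 180, 180].

## Interface

Orientations are given as a 3x3 rotation matrix whose columns are the frame's x, y, z axes.
In Python, from station import r gives the robot as it stands.
- The arm moves only by the tool carry_out, never from a script. Its argument "steps" is a list of rows, each a list of 2 entries, a list of its own where there are three numbers: the shift along the tool's x, y, z in cm, then the turn about the tool's z in degrees. In form: [[[x, y, z], twist], ...]. A call has 1 to 20 rows; each row is the pose to reach, as a shift and turn from the pose measured when the call began, along the tool's axes at that moment; what a row does not reach only later rows make up. A row lasts 1/10 s, in which the tool goes at most 50 mm and 8.59 degrees, less where a joint would pass 70% of its speed; a pose out of reach is approached as far as the arm can. A call with a gripper value outside its range is refused whole. "gripper" is the gripper's target within -1 to 1 (fully open at 1, half-way at 0, shut at -1), set as the call begins (left out, the last holds). The fingers move at their own pace and stop on an object; the grip force is fixed at half the most. Time passes only in rows, so rows that repeat a pose let the fingers close. It gives the time, the measured TCP pose, the force and the opening at its end, in the units of the state.
- r.sense(): the state, without advancing time (a new reading comes with each control period).
- r.capture(name): name is "scene" or "top" or "wrist"; returns the picture (400x640x3 uint8, red, green, blue); there is no depth.
- r.calibration(name): a dict with "camera_matrix" (3x3 intrinsics, pixels), "world_from_camera" (4x4, takes a point from camera to world coordinates). Camera axes: x right, y up, looking along -z (the intrinsics and any distortion apply to the point x, -y, -z); pixel columns grow to the right and rows downward; lengths in m; the calibration is good to about 2 mm. A picture is of the moment at which its call begins: read the wrist's pose just before it. calibration takes no time and is no camera call; for the wrist camera it gives the pose at the moment of the call.
- r.finish_job(): hands the job in, once; it reports no verdict.
Trained networks look in the newest picture that a camera, given by its name, has taken for a name from the list of things; names that differ only in an ending like _2 or _b are one class to them, and where a whole thing is asked for, a point or a joint stands for the part that bears it (a point fixed in the world has none). Each returns a list of dicts, best first, with "confidence" (0 to 1); they miss things now and then, are a little off and sometimes report something else, mostly with a low value. They report only what shows in the picture. A call takes as long as a camera call.
- r.cut_out(camera, target): "pixels" (400x640 bool, what is visible of it).
- r.place_of(camera, target): "centre" ([x, y, z] in m, in world coordinates, good to about 4 mm: a listed point, or the origin of a listed thing).
The state is a dict: "time_s": time; "joints": joint angles; "joint_velocities": joint speeds; "effort": joint torques, N m; "tcp_pos": TCP position; "ee_rot": TCP orientation; "wrist_force": force on the tool from outside, world axes, zero at the start; "moment": the same for the moment, N m; "gripper_width": opening from 0.0 (shut) to 1.0 (fully open).
Only numpy, scipy, OpenCV 4.12 (cv2) and the standard library are available. Lean on these libraries where they do the work, as an engineer would, in place of code of your own. Each camera call takes 0.05 s, during which the arm holds its last target. There are 200 camera calls.

## Task

Push the sash of the small drying cabinet up from under its lip until the lip is level with the pointer on the frame, and leave it standing there. Then draw the pastry brush out of its sleeve by the end that shows, lay it flat on the bench in front of the cabinet and let go, take it again near the end of its handle, and slide it bristles first under the sash into the empty guide channel until the bristles and metal collar are inside and about half of the brush still sticks out. Leave the sash at the pointer, the brush released and lying flat, and the other things where they are.

Things in the scene. Friction and masses are not known exactly. Their poses are not given: they have to be found in the camera images.
- cabinet: white sheet-metal drying cabinet with aluminium front frame, fixed, 202 wide, 292 high, 148 deep behind the sash. Origin on the bench, in the middle of the width, in the plane of the sash's front face; x runs inward (into the cabinet), y to the left as one looks in, z up. Frame posts stand 10 mm in front of that plane. No floor: the bench runs on inside, clear between the frame posts over 158 mm
- sash (a joint): height of the sash's lower edge above the bench, in m (0 shut, 0.112 highest). It slides straight up, is counterbalanced and stays where it is left; about 4 N moves it either way, plus 25 N per m/s
- lip_mid (a point): middle of the front edge of the sash's lip, half way up its thickness. The lip is a dark steel bar, 140 long, 12 thick, standing out 30 mm from the sash's front face (30 mm towards cabinet -x); its underside lies 65 mm above the sash's lower edge, this point 71 mm above it. Below the lip the sash is a smooth aluminium rail
- pointer_tip (a point): point of the dark steel pointer clip on the left frame post (cabinet +y), aimed at the lip's end. The lip is level with the pointer when lip_mid is at the height of this point; how high it is set differs from time to time (135 to 175 mm)
- channel: empty guide channel on the bench inside the cabinet: two straight steel rails along x, 100 long, 12 high, 6 thick, with 56 mm clear between them, flared at the mouth over another 24 mm. Origin on the bench in the middle between the rails; x inward, parallel to the cabinet's x. The flared mouth begins about 72 mm before the origin, 8 mm inside the sash plane. It is in the left or the right half of the cabinet
- brush_rest: low aluminium sleeve fixed on the bench that covers the brush's handle: 88 wide (flanges 130), roof from 42 to 46 above the bench, 80 mm clear inside, closed at the back end. Its x points out of its open mouth, which lies at x = -5 mm; the back wall is at x = -110 mm
- brush: pastry brush lying flat, 197 x 40 x 13, 50 g: wooden handle from x = -98 to 28 (up to 31 wide, 11 thick), metal collar from x = 24 to 48 (37 wide, 13 thick), then bristles to x = 98. Origin on its underside half way along, on its middle line; x points to the bristles, z up. At the start it lies in the sleeve with the part beyond x = about 0 outside
- bristle_tip (a point): end of the bristles, on the brush's middle line, 98 mm from the brush's origin
- mould_plate: bystander: another white round pattern plate, 56 across, 11 high, loose on the bench outside the cabinet, origin under its centre
- marker: bystander: black felt marker lying flat, 138 x 16 x 18, origin under its middle
- drying_plate: white round pattern plate, 56 across, 11 high, lying fixed on the bench inside the other half of the cabinet (origin under its centre)

How it is judged:
By the outcome, as a careful person would: the job done as asked, in the order asked, and still so for the second after the job is handed in, with the robot touching nothing.
It also fails if it takes over 72 s, if anything falls off the work surface, if the arm or the gripper's body presses on something with over 40 N, if the wrist force passes 120 N, or if a joint passes its speed limit or range.

## Working session

There is one attempt and no reset: what is moved stays moved. The work goes in short steps, Python scripts to look and compute and a tool call to move; the robot and the scene stay as the last step left them, time stands still between calls to the robot, and variables do not carry over. Pictures are saved under pics/ and viewed, about 8 in all and at most 12, crops included, and the job is handed in when it is done.

Besides the shell and the picture viewer there is one more tool, called after ">>>" as a command line: name --argument value ..., lists and objects as JSON in quotes. carry_out: Moves the arm, as the interface text tells. Its arguments: {"type":"object","properties":{"steps":{"type":"array","items":{"type":"array"}},"gripper":{"type":"number"}},"required":["steps"]}

```bash
mkdir -p pics; cat > h.py <<'E'
from station import r
import numpy as np, cv2
def save(cam,name):
    im=r.capture(cam); cv2.imwrite(f'pics/{name}.png',cv2.cvtColor(np.asarray(im),cv2.COLOR_RGB2BGR)); return im
def ray(cam,u,v):
    c=r.calibration(cam);K=np.array(c['camera_matrix']);T=np.array(c['world_from_camera'])
    d=np.linalg.solve(K,[u,v,1.]);d=T[:3,:3]@[d[0],-d[1],-d[2]];return T[:3,3],d
def at_z(cam,u,v,z):
    o,d=ray(cam,u,v);return o+d*(z-o[2])/d[2]
def proj(cam,p):
    c=r.calibration(cam);K=np.array(c['camera_matrix']);T=np.array(c['world_from_camera'])
    q=T[:3,:3].T@(np.array(p)-T[:3,3]);q=K@[q[0],-q[1],-q[2]];return q[:2]/q[2]
E
python3 - <<'E'
from h import *
np.set_printoptions(precision=4,suppress=True)
s=r.sense();print(s['time_s'],s['tcp_pos'],np.array(s['ee_rot']),s['gripper_width'])
for c in('scene','top'):
    save(c,c+'1');k=r.calibration(c);print(c,np.array(k['camera_matrix'])[0],k.keys(),np.array(k['world_from_camera']))
    for t in('cabinet','lip_mid','pointer_tip','channel','brush_rest','brush','bristle_tip','mould_plate','marker','drying_plate'):
        print(c,t,[(round(d['confidence'],2),np.round(d['centre'],3)) for d in r.place_of(c,t)[:2]])
E
python3 -c "
import cv2,numpy as np
" 
```

```text
0.0 [ 0.2385 -0.5771  0.2215] [[-0.9243 -0.3818 -0.001 ]
 [-0.3818  0.9243  0.002 ]
 [ 0.0001  0.0022 -1.    ]] 0.9990473264896403
scene [460.8408   0.     311.1623] dict_keys(['camera_matrix', 'world_from_camera']) [[-0.8163  0.4599 -0.3494 -0.0004]
 [-0.5773 -0.6305  0.5188  0.6853]
 [ 0.0183  0.6252  0.7802  1.1195]
 [ 0.      0.      0.      1.    ]]
scene cabinet [(0.71, array([ 0.454, -0.201,  0.002]))]
scene lip_mid [(0.71, array([ 0.453, -0.173,  0.079]))]
scene pointer_tip [(0.5, array([ 0.52 , -0.17 ,  0.173]))]
scene channel []
scene brush_rest [(0.97, array([0.424, 0.17 , 0.004])), (0.74, array([ 0.37 ,  0.323, -0.002]))]
scene brush [(0.68, array([0.417, 0.166, 0.002]))]
scene bristle_tip [(0.79, array([0.428, 0.068, 0.009]))]
scene mould_plate [(0.72, array([ 0.549, -0.063,  0.001]))]
scene marker [(0.56, array([ 0.368,  0.325, -0.001]))]
scene drying_plate []
top [471.7733   0.     319.8798] dict_keys(['camera_matrix', 'world_from_camera']) [[-0.0799  0.9761 -0.2022  0.166 ]
 [-0.9968 -0.0776  0.0193  0.0266]
 [ 0.0032  0.2031  0.9792  1.4627]
 [ 0.      0.      0.      1.    ]]
top cabinet [(0.83, array([ 0.454, -0.202, -0.   ])), (0.41, array([0.426, 0.066, 0.006]))]
top lip_mid [(0.73, array([ 0.526, -0.17 ,  0.17 ])), (0.64, array([ 0.455, -0.173,  0.077]))]
top pointer_tip [(0.53, array([ 0.527, -0.17 ,  0.172])), (0.4, array([ 0.364,  0.328, -0.002]))]
top channel []
top brush_rest [(0.69, array([0.428, 0.172, 0.002]))]
top brush [(0.77, array([ 0.424,  0.161, -0.   ]))]
top bristle_tip [(0.54, array([0.425, 0.062, 0.007]))]
top mould_plate [(0.56, array([ 0.55 , -0.068,  0.003]))]
top marker [(0.67, array([0.425, 0.164, 0.   ])), (0.64, array([ 0.366,  0.328, -0.003]))]
top drying_plate []
```

View pics/scene1.png

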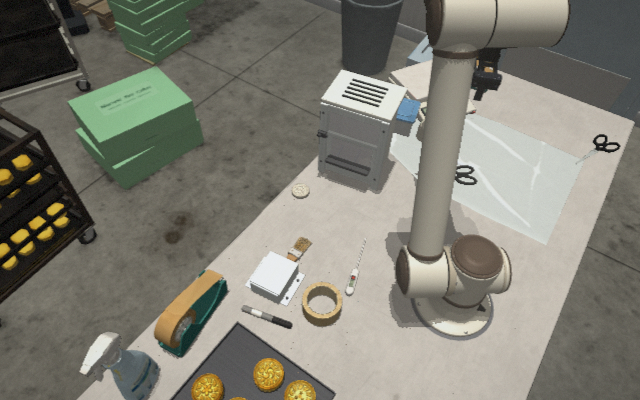

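View pics/top1.png

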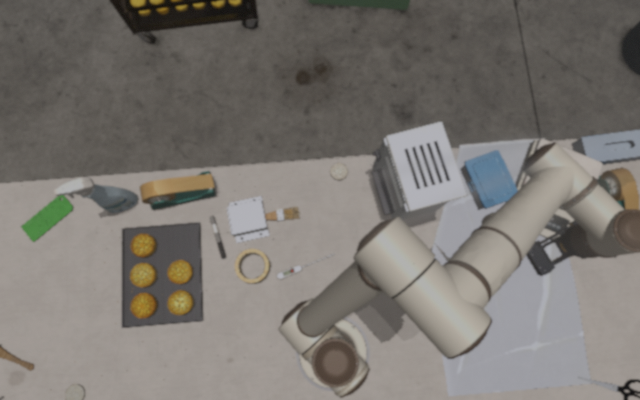

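The scene picture shows the cabinet at (355,130) with its front toward +y and the sash down. The sleeve is at (275,275), with the brush bristles at (300,245). The top picture agrees: sleeve (248,218), bristles (290,214), cabinet (420,170). Next I'll check the gripper's shape and the cabinet front.

```bash
python3 - <<'E'
from h import *
w=save('wrist','w1')
s=cv2.imread('pics/scene1.png');t=cv2.imread('pics/top1.png');w=cv2.imread('pics/w1.png')
R=lambda a:cv2.resize(a,(400,300),interpolation=cv2.INTER_CUBIC)
cv2.imwrite('pics/m1.png',np.vstack([np.hstack([R(s[70:190,300:460]),R(s[30:120,430:550])]),np.hstack([R(t[110:230,360:520]),R(w)])]))
k=r.calibration('wrist');T=np.array(k['world_from_camera']);q=r.sense();Rt=np.array(q['ee_rot'])
np.set_printoptions(precision=4,suppress=True)
print('cam in tool',Rt.T@(T[:3,3]-q['tcp_pos']),Rt.T@T[:3,:3],k['camera_matrix'])
E
```

```text
cam in tool [ 0.0799  0.0009 -0.1631] [[ 0.0006  0.9571  0.2897]
 [ 1.     -0.0007  0.0002]
 [ 0.0004  0.2897 -0.9571]] [[344.951    0.     317.0741]
 [  0.     344.951  200.3887]
 [  0.       0.       1.    ]]
```

View pics/m1.png

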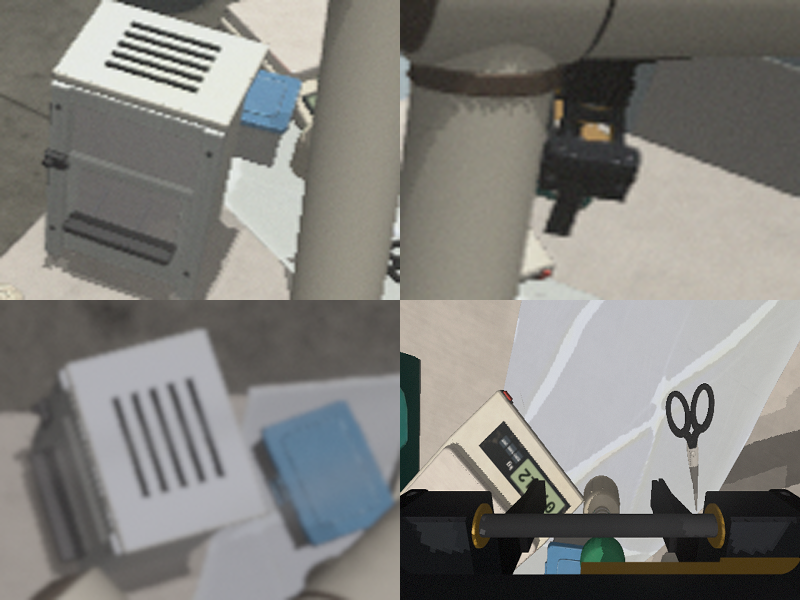

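The gripper body is wide along the jaws (the rod assembly at the bottom of the wrist view, about 190 mm) and the tool points straight down. In that pose the body would meet the posts before the fingers could get under the lip. A lean away from the cabinet is needed, and the moves only allow shifts and a twist about the tool's z. I'll test whether commanding a pose beyond the upper reach gives a controlled lean.

>>> carry_out --steps '[[[2,0.3,-4],8],[[4,0.6,-8],16],[[6,0.9,-12],24],[[8,1,-16],32],[[10,1,-20],40],[[11,1,-24],48],[[11,1,-28],56],[[11,1,-32],64],[[11,1,-36],72],[[11,1,-40],80],[[11,1,-44],88],[[11,1,-48],96],[[11,1,-52],100]]'

```text
time_s: 2.45
tcp_pos: [0.125, -0.5721, 0.6652]
ee_rot: [[-0.211, 0.978, 0.0], [0.977, 0.211, -0.021], [-0.021, -0.004, -1.0]]
wrist_force: [-1.1, 1.7, 1.4]
gripper_width: 0.997
```

```bash
cat > st.py <<'E'
from h import *
np.set_printoptions(precision=3,suppress=True)
s=r.sense();print(s['time_s'],np.array(s['tcp_pos']),'q',np.array(s['joints']),'F',np.array(s['wrist_force']),'w',s['gripper_width']);print(np.array(s['ee_rot']))
E
python3 st.py
```

```text
2.45 [ 0.125 -0.572  0.665] q [ -61.532   30.569   80.554    0.867 -138.898 -105.647] F [-1.066  1.726  1.413] w 0.9967083445140652
[[-0.211  0.978  0.   ]
 [ 0.977  0.211 -0.021]
 [-0.021 -0.004 -1.   ]]
```

It began to lean the right way at the elbow's limit. I'll continue.

>>> carry_out --steps '[[[0,0,-3],0],[[0,0,-6],0],[[0,0,-9],0],[[0,0,-12],0],[[0,0,-15],0],[[0,0,-15],0]]'

```text
time_s: 3.05
tcp_pos: [0.1128, -0.5152, 0.7088]
ee_rot: [[-0.211, 0.978, 0.002], [0.976, 0.211, -0.046], [-0.045, -0.007, -0.999]]
wrist_force: [-0.4, -0.3, -1.0]
gripper_width: 0.998
```

```bash
python3 st.py
```

```text
3.05 [ 0.113 -0.515  0.709] q [ -59.281   26.054   80.623    1.986 -142.239 -106.945] F [-0.433 -0.342 -0.959] w 0.9979233554480706
[[-0.211  0.978  0.002]
 [ 0.976  0.211 -0.046]
 [-0.045 -0.007 -0.999]]
```

>>> carry_out --steps '[[[0,0,-100],0],[[0,0,-100],0],[[0,0,-100],0],[[0,0,-100],0],[[0,0,-100],0],[[0,0,-100],0],[[0,0,-100],0],[[0,0,-100],0]]'

```text
time_s: 3.85
tcp_pos: [0.0845, -0.377, 0.7823]
ee_rot: [[-0.211, 0.977, 0.002], [0.975, 0.211, -0.064], [-0.063, -0.011, -0.998]]
wrist_force: [0.4, -0.4, 0.3]
gripper_width: 1.0
```

```bash
python3 st.py
```

```text
3.85 [ 0.085 -0.377  0.782] q [ -51.092   16.343   80.594    4.566 -151.235 -112.659] F [ 0.384 -0.367  0.284] w 0.9998775055369598
[[-0.211  0.977  0.002]
 [ 0.975  0.211 -0.064]
 [-0.063 -0.011 -0.998]]
```

>>> carry_out --steps '[[[-5,0,0],0],[[-10,0,0],0],[[-15,0,0],0],[[-20,0,0],0],[[-25,0,0],0],[[-30,0,0],0],[[-35,0,0],0],[[-40,0,0],0],[[-45,0,0],0],[[-50,0,0],0]]'

```text
time_s: 4.85
tcp_pos: [0.1347, -0.613, 0.6512]
ee_rot: [[-0.211, 0.977, 0.005], [0.974, 0.211, -0.089], [-0.088, -0.014, -0.996]]
wrist_force: [-0.3, -0.4, 0.4]
gripper_width: 1.004
```

```bash
python3 st.py
```

```text
4.85 [ 0.135 -0.613  0.651] q [ -61.791   32.508   80.602    2.967 -133.428 -103.892] F [-0.305 -0.439  0.424] w 1.0044704625957064
[[-0.211  0.977  0.005]
 [ 0.974  0.211 -0.089]
 [-0.088 -0.014 -0.996]]
```

Each call beyond the limit adds about 1.4° of lean. I'll batch short calls to accumulate it.

>>> carry_out --steps '[[[-30,0,-30],0],[[-30,0,-30],0]]'

```text
time_s: 5.05
tcp_pos: [0.1366, -0.6201, 0.6536]
ee_rot: [[-0.21, 0.978, 0.007], [0.971, 0.21, -0.118], [-0.117, -0.018, -0.993]]
wrist_force: [-0.6, 1.1, 0.2]
gripper_width: 0.998
```

>>> carry_out --steps '[[[-60,0,0],0],[[-60,0,0],0]]'

```text
time_s: 5.25
tcp_pos: [0.1477, -0.674, 0.6179]
ee_rot: [[-0.21, 0.978, 0.012], [0.967, 0.209, -0.146], [-0.145, -0.019, -0.989]]
wrist_force: [-0.2, -1.0, -0.5]
gripper_width: 1.004
```

>>> carry_out --steps '[[[-30,0,-30],0],[[-30,0,-30],0],[[-30,0,-30],0],[[-30,0,-30],0]]'

```text
time_s: 5.65
tcp_pos: [0.1484, -0.6717, 0.6304]
ee_rot: [[-0.209, 0.978, 0.017], [0.961, 0.209, -0.18], [-0.18, -0.021, -0.983]]
wrist_force: [-1.1, 0.4, -0.1]
gripper_width: 1.002
```

>>> carry_out --steps '[[[-30,0,-80],0],[[-30,0,-80],0],[[-30,0,-80],0],[[-30,0,-80],0]]'

```text
time_s: 6.05
tcp_pos: [0.1379, -0.6113, 0.6856]
ee_rot: [[-0.208, 0.978, 0.022], [0.955, 0.208, -0.211], [-0.211, -0.023, -0.977]]
wrist_force: [0.2, 0.5, 0.4]
gripper_width: 0.998
```

```bash
python3 st.py
```

```text
6.05 [ 0.138 -0.611  0.686] q [ -60.109   30.222   80.657    6.341 -129.058 -103.252] F [0.231 0.466 0.45 ] w 0.9984726125205808
[[-0.208  0.978  0.022]
 [ 0.955  0.208 -0.211]
 [-0.211 -0.023 -0.977]]
```

>>> carry_out --steps '[[[-60,0,0],0],[[-60,0,0],0]]'

```text
time_s: 6.25
tcp_pos: [0.1496, -0.6662, 0.6537]
ee_rot: [[-0.208, 0.978, 0.028], [0.948, 0.208, -0.24], [-0.241, -0.023, -0.97]]
wrist_force: [-0.1, -0.3, -0.9]
gripper_width: 1.001
```

>>> carry_out --steps '[[[-30,0,-30],0],[[-30,0,-30],0]]'

```text
time_s: 6.45
tcp_pos: [0.1505, -0.6651, 0.6644]
ee_rot: [[-0.206, 0.978, 0.032], [0.94, 0.207, -0.271], [-0.272, -0.026, -0.962]]
wrist_force: [-0.5, 1.6, 0.2]
gripper_width: 0.999
```

>>> carry_out --steps '[[[-30,0,-60],0],[[-30,0,-60],0]]'

```text
time_s: 6.65
tcp_pos: [0.1451, -0.6353, 0.6961]
ee_rot: [[-0.204, 0.978, 0.036], [0.931, 0.205, -0.302], [-0.303, -0.029, -0.952]]
wrist_force: [-0.3, 0.6, 1.1]
gripper_width: 1.0
```

>>> carry_out --steps '[[[-60,0,-30],0],[[-60,0,-30],0]]'

```text
time_s: 6.85
tcp_pos: [0.1499, -0.6545, 0.6943]
ee_rot: [[-0.202, 0.978, 0.042], [0.918, 0.205, -0.339], [-0.34, -0.029, -0.94]]
wrist_force: [-0.4, 0.1, 0.3]
gripper_width: 1.001
```

>>> carry_out --steps '[[[-30,0,-60],0],[[-30,0,-60],0]]'

```text
time_s: 7.05
tcp_pos: [0.1459, -0.6257, 0.7226]
ee_rot: [[-0.2, 0.979, 0.045], [0.908, 0.203, -0.366], [-0.368, -0.032, -0.929]]
wrist_force: [-0.6, 0.6, 0.5]
gripper_width: 0.995
```

>>> carry_out --steps '[[[-60,0,-30],0],[[-60,0,-30],0]]'

```text
time_s: 7.25
tcp_pos: [0.1498, -0.6418, 0.7234]
ee_rot: [[-0.198, 0.979, 0.051], [0.894, 0.202, -0.401], [-0.402, -0.033, -0.915]]
wrist_force: [-0.2, 0.6, 0.5]
gripper_width: 1.003
```

>>> carry_out --steps '[[[-30,0,-60],0],[[-30,0,-60],0]]'

```text
time_s: 7.45
tcp_pos: [0.1453, -0.6095, 0.7521]
ee_rot: [[-0.196, 0.979, 0.054], [0.882, 0.2, -0.427], [-0.429, -0.036, -0.903]]
wrist_force: [0.5, -0.2, 0.9]
gripper_width: 0.997
```

>>> carry_out --steps '[[[-60,0,-30],0],[[-60,0,-30],0]]'

```text
time_s: 7.65
tcp_pos: [0.1488, -0.6234, 0.7551]
ee_rot: [[-0.193, 0.979, 0.06], [0.865, 0.199, -0.46], [-0.463, -0.037, -0.886]]
wrist_force: [-0.3, 0.1, 0.1]
gripper_width: 0.998
```

```bash
python3 st.py
```

```text
7.65 [ 0.149 -0.623  0.755] q [ -56.731   26.862   80.655   13.246 -117.903 -102.379] F [-0.259  0.085  0.072] w 0.9984183556138333
[[-0.193  0.979  0.06 ]
 [ 0.865  0.199 -0.46 ]
 [-0.463 -0.037 -0.886]]
```

The lean is now about 27.6°, toward the cabinet's inward direction. Next I'll go in front of the cabinet and look.

>>> carry_out --steps '[[[4,3,-1],0],[[8,6,-2],0],[[12,9,-3],0],[[16,12,-4],0],[[20,15,-5],0],[[24,18,-6],0],[[28,21,-7],0],[[32,24,-8],0],[[36,27,-9],0],[[40,30,-10],0],[[44,33,-11],0],[[48,36,-12],0],[[52,38,-13],0],[[55,40,-13],0],[[58,40,-9],0],[[61,41,-5],0],[[64,41,1],0],[[67,41,7],0],[[69,41,12],0],[[71,41,17],0]]'

```text
time_s: 9.65
tcp_pos: [0.4735, -0.1691, 0.5376]
ee_rot: [[-0.24, 0.969, 0.055], [0.868, 0.24, -0.435], [-0.434, -0.057, -0.899]]
wrist_force: [0.5, 0.3, -0.5]
gripper_width: 1.002
```

```bash
python3 st.py; python3 - <<'E'
from h import *
np.set_printoptions(precision=4,suppress=True)
save('wrist','w2');save('scene','s2')
for c in('wrist','scene'):
    for t in('cabinet','lip_mid','pointer_tip','channel','mould_plate','drying_plate'):
        print(c,t,[(round(d['confidence'],2),np.round(d['centre'],3)) for d in r.place_of(c,t)[:2]])
E
```

```text
9.65 [ 0.473 -0.169  0.538] q [  13.791    1.677    4.138   25.904  -95.104 -177.412] F [ 0.514  0.307 -0.461] w 1.0021453034299983
[[-0.24   0.969  0.055]
 [ 0.868  0.24  -0.435]
 [-0.434 -0.057 -0.899]]
wrist cabinet [(0.62, array([ 0.462, -0.205, -0.   ]))]
wrist lip_mid [(0.58, array([ 0.458, -0.17 ,  0.078]))]
wrist pointer_tip [(0.65, array([ 0.523, -0.17 ,  0.178]))]
wrist channel []
wrist mould_plate [(0.29, array([ 0.456, -0.17 ,  0.079]))]
wrist drying_plate []
scene cabinet [(0.96, array([ 0.455, -0.2  ,  0.003])), (0.36, array([ 0.452, -0.175,  0.077]))]
scene lip_mid [(0.76, array([ 0.452, -0.173,  0.08 ]))]
scene pointer_tip [(0.53, array([ 0.522, -0.168,  0.174]))]
scene channel [(0.62, array([ 0.367,  0.322, -0.001]))]
scene mould_plate [(0.74, array([ 0.549, -0.066, -0.   ]))]
scene drying_plate []
```

View pics/w2.png

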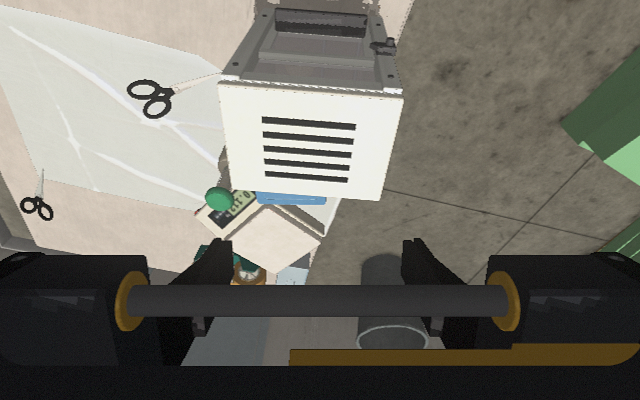

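The wrist view shows the cabinet from above, with roof corners near (222,83), (403,97), (382,200) and (228,176), and the lip at (320,25) with the pointer at (383,47). I'll get the yaw from these.

```bash
python3 - <<'E'
from h import *
np.set_printoptions(precision=4,suppress=True)
P=[at_z('wrist',u,v,.292)[:2] for u,v in[(222,83),(403,97),(382,200),(228,176)]]
print(np.array(P));a=P[1]-P[0];b=P[2]-P[3];
for d in(a,b):print(np.degrees(np.arctan2(d[1],d[0])),np.hypot(*d))
for d in(P[3]-P[0],P[2]-P[1]):print(np.degrees(np.arctan2(d[0],-d[1])),np.hypot(*d))
# lip front top edge at z .077
Q=[at_z('wrist',u,v,.071)[:2] for u,v in[(275,22),(365,26)]];d=Q[1]-Q[0];print(np.array(Q),np.degrees(np.arctan2(d[1],d[0])),np.hypot(*d))
E
python3 - <<'E'
import cv2
a=cv2.imread('pics/w2.png')[0:110,210:420];b=cv2.imread('pics/s2.png')[100:190,310:415]
import numpy as np
cv2.imwrite('pics/m2.png',np.vstack([cv2.resize(a,(630,330),interpolation=cv2.INTER_CUBIC)]))
E
```

```text
[[ 0.3628 -0.215 ]
 [ 0.5579 -0.1773]
 [ 0.5917 -0.3268]
 [ 0.3784 -0.3462]]
10.926551737789087 0.19874290824143345
5.1953617320629295 0.21425200299460742
6.778543289615612 0.1321574603975173
12.750476775202905 0.15328444516156706
[[ 0.3873 -0.2075]
 [ 0.5241 -0.177 ]] 12.594739111296027 0.1402013814988146
```

View pics/m2.png

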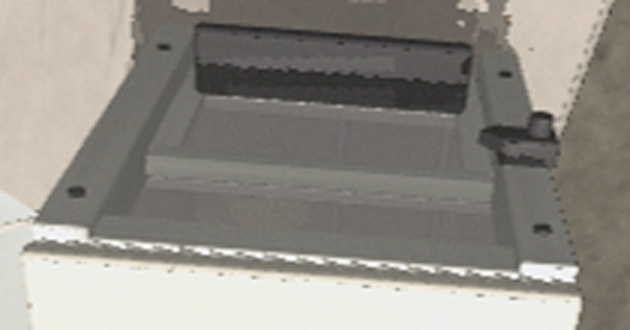

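Lip yaw is about 11° and the pointer is at z ≈ 0.173. Joint 6 ran to its limit, so I'll use the side of the lip nearer to −y. Shutting the fingers and descending in front of the lip.

>>> carry_out --steps '[[[2.2,-2.2,-0.9],0],[[4.4,-4.5,-1.8],0],[[6.2,-4.3,1.8],0],[[8,-4.1,5.2],0],[[10,-3.8,9],0],[[12,-3.5,13],0],[[14,-3.2,17],0],[[16,-3,21],0],[[18,-2.7,26],0],[[20,-2.4,31],0],[[22,-2.1,34.8],0],[[22,-2.1,34.8],0]]' --gripper -1

```text
time_s: 11.55
tcp_pos: [0.4318, -0.2561, 0.2941]
ee_rot: [[-0.288, 0.956, 0.063], [0.874, 0.289, -0.392], [-0.392, -0.058, -0.918]]
wrist_force: [-44.5, 83.8, 119.2]
gripper_width: 0.03
```

```bash
python3 st.py; python3 - <<'E'
from h import *
im=save('wrist','w3');s=save('scene','s3')
w=cv2.imread('pics/w3.png');s=cv2.imread('pics/s3.png')
cv2.imwrite('pics/m3.png',np.hstack([w[:,80:480],cv2.resize(s[60:210,280:430],(400,400),interpolation=cv2.INTER_CUBIC)]))
for c in('wrist','scene'):
    for t in('cabinet','lip_mid','pointer_tip'):
        print(c,t,[(round(d['confidence'],2),np.round(d['centre'],3)) for d in r.place_of(c,t)[:2]])
E
```

```text
11.55 [ 0.432 -0.256  0.294] q [   0.84     0.966  -29.366   27.203  -59.133 -177.376] F [-44.513  83.754 119.211] w 0.030340672497320392
[[-0.288  0.956  0.063]
 [ 0.874  0.289 -0.392]
 [-0.392 -0.058 -0.918]]
wrist cabinet [(0.87, array([ 0.463, -0.208,  0.   ]))]
wrist lip_mid [(0.95, array([ 0.456, -0.17 ,  0.075]))]
wrist pointer_tip [(0.56, array([ 0.522, -0.171,  0.178]))]
scene cabinet [(0.89, array([ 0.456, -0.202,  0.001]))]
scene lip_mid [(0.68, array([ 0.457, -0.173,  0.079]))]
scene pointer_tip [(0.65, array([ 0.52 , -0.167,  0.172])), (0.41, array([0.424, 0.17 , 0.003]))]
```

View pics/m3.png

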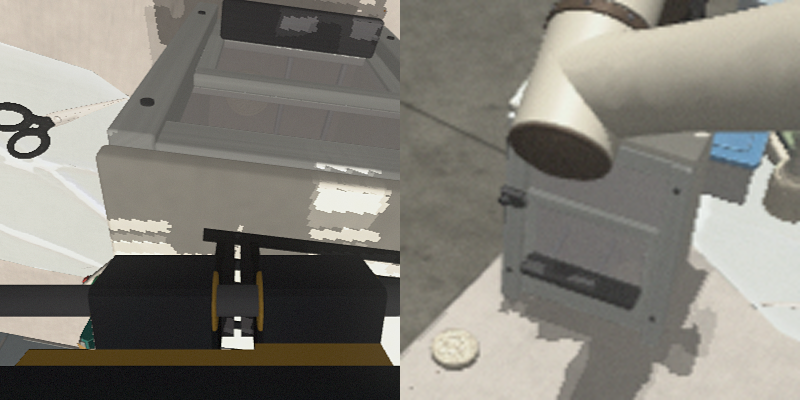

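The joint-6 limit deflected the descent. The tool sits on the cabinet roof and the wrist force reads (−45, 84, 119), which is over the limit in magnitude, and I will report that. The wrist view shows the closed fingers on the roof. I'll lift off gently and turn joint 6 away from its limit.

>>> carry_out --steps '[[[-0.4,0,-1],0],[[-1,0,-2.3],-4],[[-2.5,-0.3,-6],-12],[[-4,-0.6,-9.5],-20],[[-6,-0.9,-14],-28],[[-8,-1.1,-18.5],-36],[[-10,-1.4,-23],-44],[[-12,-1.7,-27],-52],[[-12,-1.7,-27],-60],[[-12,-1.7,-27],-68],[[-12,-1.7,-27],-76],[[-12,-1.7,-27],-84],[[-12,-1.7,-27],-92],[[-12,-1.7,-27],-100],[[-12,-1.7,-27],-108],[[-12,-1.7,-27],-116],[[-12,-1.7,-27],-124],[[-12,-1.7,-27],-132],[[-12,-1.7,-27],-140],[[-12,-1.7,-27],-148]]'

```text
time_s: 13.95
tcp_pos: [0.4328, -0.261, 0.591]
ee_rot: [[-0.258, -0.964, 0.068], [-0.895, 0.212, -0.392], [0.364, -0.162, -0.917]]
wrist_force: [0.3, -0.1, 0.8]
gripper_width: 0.007
```

```bash
python3 st.py
```

```text
13.95 [ 0.433 -0.261  0.591] q [  0.832   0.948  12.517  23.355 -97.064 -11.214] F [ 0.28  -0.072  0.809] w 0.006962057303272203
[[-0.258 -0.964  0.068]
 [-0.895  0.212 -0.392]
 [ 0.364 -0.162 -0.917]]
```

>>> carry_out --steps '[[[4,2,0],-4],[[8,4,0],-8],[[12,6,0],-12],[[16,8,0],-16],[[20,10,0],-20],[[24,12,0],-25],[[28,14,0],-25],[[32,16,0],-25],[[36,18,0],-25],[[40,19,0],-25],[[42,19,0],-25],[[42,19,0],-25]]'

```text
time_s: 15.15
tcp_pos: [0.1412, -0.6, 0.7104]
ee_rot: [[0.171, -0.983, 0.066], [-0.903, -0.183, -0.39], [0.395, 0.007, -0.919]]
wrist_force: [0.1, -0.2, -0.7]
gripper_width: 0.003
```

```bash
python3 st.py
```

```text
15.15 [ 0.141 -0.6    0.71 ] q [ -57.31    16.752   56.615    9.407 -108.043   72.579] F [ 0.116 -0.172 -0.729] w 0.003424918366561136
[[ 0.171 -0.983  0.066]
 [-0.903 -0.183 -0.39 ]
 [ 0.395  0.007 -0.919]]
```

>>> carry_out --steps '[[[30,0,-40],0],[[30,0,-40],0],[[30,0,-40],0],[[30,0,-40],0]]'

```text
time_s: 15.55
tcp_pos: [0.138, -0.5802, 0.7671]
ee_rot: [[0.169, -0.983, 0.07], [-0.889, -0.183, -0.42], [0.425, 0.009, -0.905]]
wrist_force: [-0.7, 0.7, 0.9]
gripper_width: 0.009
```

>>> carry_out --steps '[[[60,0,-30],0],[[60,0,-30],0]]'

```text
time_s: 15.75
tcp_pos: [0.1384, -0.596, 0.7707]
ee_rot: [[0.165, -0.983, 0.078], [-0.871, -0.183, -0.456], [0.462, 0.007, -0.887]]
wrist_force: [-0.2, -0.3, -0.0]
gripper_width: 0.005
```

>>> carry_out --steps '[[[30,0,-60],0],[[30,0,-60],0]]'

```text
time_s: 15.95
tcp_pos: [0.1319, -0.5626, 0.7974]
ee_rot: [[0.162, -0.983, 0.082], [-0.856, -0.181, -0.484], [0.49, 0.008, -0.871]]
wrist_force: [-1.0, 0.5, 2.2]
gripper_width: 0.003
```

>>> carry_out --steps '[[[60,0,-30],0],[[60,0,-30],0]]'

```text
time_s: 16.15
tcp_pos: [0.1335, -0.5774, 0.8016]
ee_rot: [[0.157, -0.984, 0.089], [-0.837, -0.181, -0.517], [0.525, 0.007, -0.851]]
wrist_force: [-0.0, 0.1, 0.3]
gripper_width: 0.007
```

>>> carry_out --steps '[[[30,0,-60],0],[[30,0,-60],0]]'

```text
time_s: 16.35
tcp_pos: [0.1271, -0.5409, 0.8272]
ee_rot: [[0.154, -0.984, 0.092], [-0.821, -0.179, -0.542], [0.55, 0.008, -0.835]]
wrist_force: [-0.5, 1.2, 0.3]
gripper_width: 0.007
```

>>> carry_out --steps '[[[60,0,-30],0],[[60,0,-30],0]]'

```text
time_s: 16.55
tcp_pos: [0.1284, -0.5533, 0.8329]
ee_rot: [[0.149, -0.984, 0.097], [-0.8, -0.178, -0.573], [0.581, 0.008, -0.814]]
wrist_force: [0.3, -0.2, -0.4]
gripper_width: 0.007
```

>>> carry_out --steps '[[[30,0,-60],0],[[30,0,-60],0]]'

```text
time_s: 16.75
tcp_pos: [0.122, -0.5139, 0.8573]
ee_rot: [[0.146, -0.984, 0.099], [-0.783, -0.177, -0.596], [0.604, 0.009, -0.797]]
wrist_force: [-0.3, 1.5, 1.1]
gripper_width: 0.006
```

>>> carry_out --steps '[[[60,0,-30],0],[[60,0,-30],0]]'

```text
time_s: 16.95
tcp_pos: [0.1238, -0.5255, 0.8634]
ee_rot: [[0.142, -0.984, 0.105], [-0.761, -0.177, -0.624], [0.633, 0.009, -0.774]]
wrist_force: [0.5, -0.3, -0.5]
gripper_width: 0.005
```

>>> carry_out --steps '[[[30,0,-60],0],[[30,0,-60],0]]'

```text
time_s: 17.15
tcp_pos: [0.1175, -0.4832, 0.8864]
ee_rot: [[0.14, -0.985, 0.106], [-0.743, -0.175, -0.646], [0.654, 0.011, -0.756]]
wrist_force: [-0.4, 0.4, 1.1]
gripper_width: 0.002
```

```bash
python3 st.py
```

```text
17.15 [ 0.117 -0.483  0.886] q [ -44.546   15.251   80.657   25.872 -117.891   74.871] F [-0.442  0.44   1.135] w 0.00242845614093963
[[ 0.14  -0.985  0.106]
 [-0.743 -0.175 -0.646]
 [ 0.654  0.011 -0.756]]
```

>>> carry_out --steps '[[[-4,-3,0.6],0],[[-8,-5.8,1.2],0],[[-12,-8.6,1.8],0],[[-16,-11.5,2.4],0],[[-20,-14.4,3],0],[[-24,-17.3,3.6],0],[[-28,-20,4.2],0],[[-32,-23,4.8],0],[[-36,-26,5.4],0],[[-40,-29,6],0],[[-44,-32,6.6],0],[[-48,-34.6,7.2],0],[[-52,-37.4,7.8],0],[[-56,-40.4,8.5],0],[[-56,-40.4,8.5],0],[[-56,-40.4,8.5],0]]'

```text
time_s: 18.75
tcp_pos: [0.4475, -0.0488, 0.4473]
ee_rot: [[0.144, -0.984, 0.102], [-0.743, -0.175, -0.646], [0.654, 0.017, -0.756]]
wrist_force: [0.0, -0.1, 0.6]
gripper_width: 0.004
```

```bash
python3 st.py; python3 - <<'E'
from h import *
for c in('wrist','scene','top'):
    r.capture(c)
    for t in('lip_mid','pointer_tip','brush','bristle_tip'):
        print(c,t,[(round(d['confidence'],2),np.round(d['centre'],3)) for d in r.place_of(c,t)[:2]])
E
```

```text
18.75 [ 0.448 -0.049  0.447] q [ 36.866  -0.673 -19.215  35.376 -92.868 -31.459] F [ 0.048 -0.146  0.611] w 0.004217246004994662
[[ 0.144 -0.984  0.102]
 [-0.743 -0.175 -0.646]
 [ 0.654  0.017 -0.756]]
wrist lip_mid [(0.84, array([ 0.452, -0.167,  0.076]))]
wrist pointer_tip [(0.67, array([ 0.522, -0.168,  0.175]))]
wrist brush []
wrist bristle_tip []
scene lip_mid [(0.97, array([ 0.452, -0.172,  0.077]))]
scene pointer_tip []
scene brush [(0.9, array([0.419, 0.164, 0.   ]))]
scene bristle_tip [(0.73, array([0.428, 0.072, 0.006]))]
top lip_mid [(0.89, array([ 0.459, -0.173,  0.082]))]
top pointer_tip [(0.41, array([ 0.524, -0.172,  0.173]))]
top brush [(0.86, array([0.425, 0.163, 0.   ]))]
top bristle_tip [(0.85, array([0.428, 0.065, 0.007]))]
```

>>> carry_out --steps '[[[-2.6,0,4.3],0],[[-5.2,0.1,8.6],0],[[-8,0.2,13],0],[[-10.6,0.3,17.3],0],[[-13,0.3,21.5],0],[[-13,0.3,21.5],0]]'

```text
time_s: 20.1
tcp_pos: [0.4437, -0.0967, 0.1996]
ee_rot: [[0.145, -0.985, 0.096], [-0.74, -0.172, -0.65], [0.656, 0.024, -0.754]]
wrist_force: [-0.6, -0.2, 0.7]
gripper_width: 0.005
```

```bash
python3 st.py
```

```text
20.1 [ 0.444 -0.097  0.2  ] q [ 29.22    8.543 -47.83   45.07  -60.109 -51.291] F [-0.611 -0.247  0.712] w 0.004500877995605265
[[ 0.145 -0.985  0.096]
 [-0.74  -0.172 -0.65 ]
 [ 0.656  0.024 -0.754]]
```

>>> carry_out --steps '[[[-1.4,-1.5,3.2],0],[[-2.8,-3,6.4],0],[[-4.2,-4.5,9.5],0],[[-4.2,-4.5,9.5],0]]'

```text
time_s: 20.5
tcp_pos: [0.4925, -0.1204, 0.0984]
ee_rot: [[0.146, -0.985, 0.093], [-0.739, -0.171, -0.652], [0.658, 0.027, -0.753]]
wrist_force: [-0.0, -0.3, 1.0]
gripper_width: 0.008
```

```bash
python3 st.py
```

```text
20.5 [ 0.492 -0.12   0.098] q [ 18.927  20.973 -51.337  61.843 -47.194 -63.685] F [-0.016 -0.297  0.972] w 0.007754863342376999
[[ 0.146 -0.985  0.093]
 [-0.739 -0.171 -0.652]
 [ 0.658  0.027 -0.753]]
```

>>> carry_out --steps '[[[-1.5,-0.1,1.7],0],[[-3,-0.2,3.4],0],[[-4.3,-0.2,5],0],[[-4.3,-0.2,5],0],[[-2.8,-0.2,6.3],0],[[-1.3,-0.3,7.6],0],[[-0.5,-0.3,8.3],0],[[0,-0.3,8.8],0],[[0,-0.3,8.8],0]]'

```text
time_s: 21.4
tcp_pos: [0.5051, -0.1778, 0.0344]
ee_rot: [[0.143, -0.985, 0.096], [-0.738, -0.171, -0.653], [0.659, 0.022, -0.751]]
wrist_force: [-0.5, -0.3, 0.6]
gripper_width: 0.005
```

```bash
python3 st.py; python3 - <<'E'
from h import *
save('wrist','w4');save('scene','s4')
w=cv2.imread('pics/w4.png');s=cv2.imread('pics/s4.png')
cv2.imwrite('pics/m4.png',np.hstack([w[:,120:520],cv2.resize(s[60:210,280:430],(400,400),interpolation=cv2.INTER_CUBIC)]))
E
```

```text
21.4 [ 0.505 -0.178  0.034] q [  4.25   27.579 -54.703  85.305 -41.324 -76.346] F [-0.523 -0.286  0.62 ] w 0.005318583130829933
[[ 0.143 -0.985  0.096]
 [-0.738 -0.171 -0.653]
 [ 0.659  0.022 -0.751]]
```

View pics/m4.png

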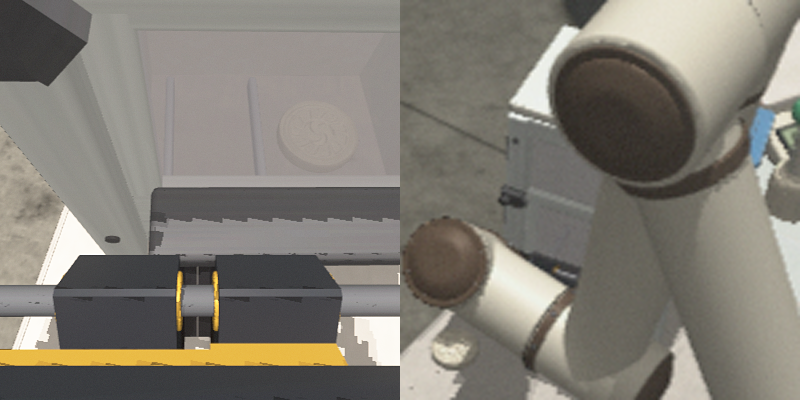

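The wrist view shows the fingers (center) in under the lip bar at (275,220). Through the pane, the channel is in the left half, with rails at crop u 170 and 255, and the drying plate is on the right at (318,135). Pushing up.

>>> carry_out --steps '[[[0.7,0,-0.8],0],[[1.4,0,-1.6],0],[[2.1,0.1,-2.4],0],[[2.8,0.1,-3.2],0],[[3.5,0.1,-4],0],[[4.2,0.1,-4.8],0],[[4.9,0.2,-5.6],0],[[5.4,0.2,-6.1],0],[[5.4,0.2,-6.1],0]]'

```text
time_s: 22.4
tcp_pos: [0.5042, -0.1756, 0.1145]
ee_rot: [[0.147, -0.984, 0.097], [-0.74, -0.175, -0.65], [0.657, 0.024, -0.754]]
wrist_force: [-3.9, 6.7, -1.5]
gripper_width: 0.006
```

```bash
python3 st.py; python3 - <<'E'
from h import *
np.set_printoptions(precision=3,suppress=True)
for c in('wrist','scene','top'):
    save(c,c[0]+'5')
    for t in('lip_mid','pointer_tip','channel','drying_plate'):
        print(c,t,[(round(d['confidence'],2),np.round(d['centre'],3)) for d in r.place_of(c,t)[:2]])
E
```

```text
22.4 [ 0.504 -0.176  0.115] q [ 10.297  19.626 -50.622  67.33  -45.38  -59.564] F [-3.859  6.704 -1.463] w 0.006063394473788567
[[ 0.147 -0.984  0.097]
 [-0.74  -0.175 -0.65 ]
 [ 0.657  0.024 -0.754]]
wrist lip_mid [(0.75, array([ 0.456, -0.171,  0.148]))]
wrist pointer_tip [(0.68, array([ 0.523, -0.172,  0.172]))]
wrist channel []
wrist drying_plate []
scene lip_mid [(0.67, array([ 0.456, -0.172,  0.15 ]))]
scene pointer_tip []
scene channel []
scene drying_plate []
top lip_mid [(0.93, array([ 0.456, -0.17 ,  0.15 ]))]
top pointer_tip [(0.37, array([ 0.527, -0.169,  0.173]))]
top channel []
top drying_plate []
```

View pics/w5.png

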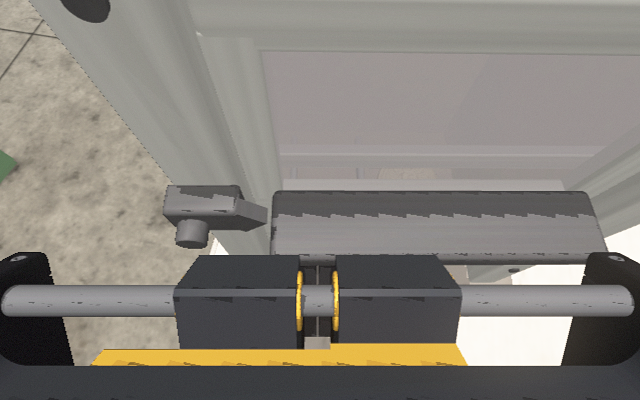

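>>> carry_out --steps '[[[0.5,0,-0.55],0],[[1,0,-1.1],0],[[1.4,0.1,-1.6],0],[[1.4,0.1,-1.6],0]]'

```text
time_s: 23.55
tcp_pos: [0.5041, -0.1751, 0.1366]
ee_rot: [[0.147, -0.984, 0.099], [-0.739, -0.176, -0.65], [0.657, 0.023, -0.753]]
wrist_force: [-2.5, 5.9, -0.9]
gripper_width: 0.007
```

```bash
python3 st.py; python3 - <<'E'
from h import *
np.set_printoptions(precision=4,suppress=True)
for c in('wrist','scene','top'):
    save(c,c[0]+'6')
    for t in('lip_mid','pointer_tip','channel'):
        print(c,t,[(round(d['confidence'],2),np.round(d['centre'],3)) for d in r.place_of(c,t)[:2]])
# predicted lip corners in wrist image
L=np.array([.4555,-.172]);a=np.radians(11);n=np.array([np.sin(a),-np.cos(a)]);y=np.array([np.cos(a),np.sin(a)])
P=lambda d,yy,z:np.r_[L+(.03-d)*n+yy*y,z]
for z in(.165,.170,.175):print(z,[proj('wrist',P(d,.07,z+e)) for d,e in((.03,-.006),(.03,.006),(0,.006))], 'ptr',proj('wrist',P(.019,.07,z)))
w=cv2.imread('pics/w6.png')
cv2.imwrite('pics/m6.png',cv2.resize(w[150:300,150:350],(800,600),interpolation=cv2.INTER_CUBIC))
E
```

```text
23.55 [ 0.504 -0.175  0.137] q [ 11.565  17.668 -49.118  63.458 -47.218 -55.566] F [-2.548  5.902 -0.93 ] w 0.006628923415190149
[[ 0.147 -0.984  0.099]
 [-0.739 -0.176 -0.65 ]
 [ 0.657  0.023 -0.753]]
wrist lip_mid [(0.88, array([ 0.454, -0.169,  0.171]))]
wrist pointer_tip [(0.61, array([ 0.522, -0.17 ,  0.179]))]
wrist channel []
scene lip_mid [(0.68, array([ 0.549, -0.068, -0.   ])), (0.64, array([ 0.456, -0.17 ,  0.173]))]
scene pointer_tip []
scene channel []
top lip_mid [(0.63, array([ 0.456, -0.171,  0.176]))]
top pointer_tip [(0.41, array([ 0.528, -0.167,  0.176]))]
top channel []
0.165 [array([266.6405, 270.714 ]), array([263.4625, 264.1647]), array([266.7813, 198.1388])] ptr [266.2969 242.8785]
0.17 [array([265.3731, 268.1021]), array([261.9897, 261.1292]), array([265.5299, 193.3499])] ptr [265.0108 239.3923]
0.175 [array([264.0257, 265.3252]), array([260.4161, 257.8863]), array([264.2003, 188.2614])] ptr [263.643  235.6843]
```

View pics/m6.png

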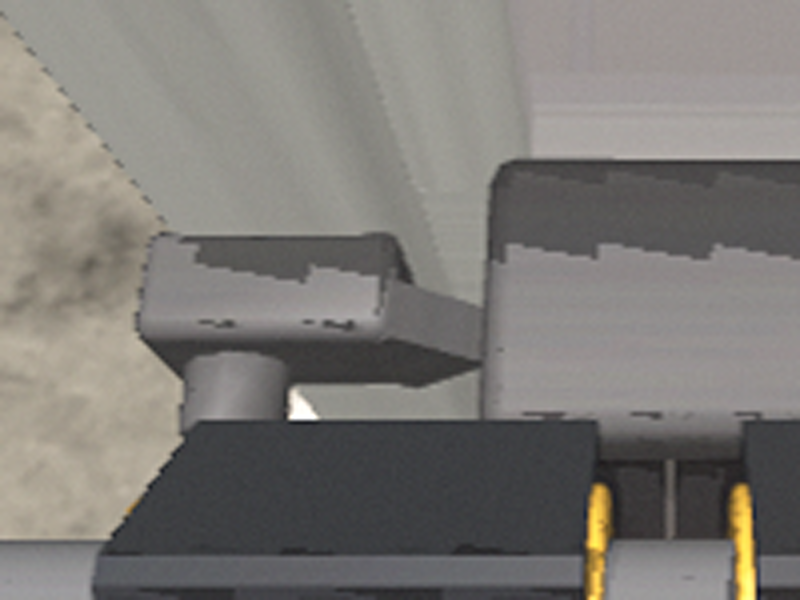

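The crop shows the pointer's tip edge at about (271, 226–241), beside the lip's left end, which spans v≈190–264. They look nearly level. I'll triangulate the pointer for a check.

```bash
python3 - <<'E'
from h import *
from scipy.optimize import least_squares
np.set_printoptions(precision=4,suppress=True)
s=r.sense();R=np.array(s['ee_rot']);c=r.calibration('wrist');K=np.array(c['camera_matrix']);T=np.array(c['world_from_camera'])
tc=R.T@(T[:3,3]-s['tcp_pos']);Rc=R.T@T[:3,:3]
V={'w2':([.4735,-.1691,.5376],[[-.24,.969,.055],[.868,.24,-.435],[-.434,-.057,-.899]]),
'w5':([.5042,-.1756,.1145],[[.147,-.984,.097],[-.74,-.175,-.65],[.657,.024,-.754]]),
'w6':(s['tcp_pos'],R)}
def pj(k,p):
    t,Q=map(np.array,V[k]);u,_,v=np.linalg.svd(Q);Q=u@v
    q=(Q@Rc).T@(p-(t+Q@tc));q=K@[q[0],-q[1],-q[2]];return q[:2]/q[2]
for obs in({'w2':(370,44.5),'w6':(271,234)},{'w2':(370,44.5),'w5':(267,214),'w6':(271,234)}):
    f=least_squares(lambda p:np.concatenate([pj(k,p)-o for k,o in obs.items()]),[.52,-.17,.17]);print(f.x,f.fun)
Kt=np.array(r.calibration('top')['camera_matrix'])
# lip fit in w6: back-top line v190, front-top v~254, front-bottom v~264 at local y .05
a=np.radians(11);n=np.array([np.sin(a),-np.cos(a)]);y=np.array([np.cos(a),np.sin(a)])
def res(x):
    L=np.array([.4555,-.172])+x[0]*n
    return [proj('wrist',np.r_[L+(.03-d)*n+.05*y,x[1]+e])[1]-v for d,e,v in((0,.006,190),(.03,.006,254),(.03,-.006,264))]
f=least_squares(res,[0,.17],x_scale=[.01,.01]);print('lip',f.x,f.fun)
E
```

```text
[ 0.522  -0.1679  0.1838] [-0.7162  0.2511 -0.2094  0.109 ]
[ 0.5224 -0.1695  0.1794] [-1.0663  0.377  -1.0835  0.3085  0.9502 -0.1926]
lip [0.0029 0.1675] [-0.1528  1.4211 -1.3792]
```

Both estimates agree within about 1 mm on average, since the lip readings average 0.173 and the pointer 0.174. I'll back off down and out, then check again.

>>> carry_out --steps '[[[-0.8,0,0.9],0],[[-0.8,0,0.9],0],[[-2.5,0,-0.5],0],[[-4.5,0,-2.3],0],[[-6.5,0.1,-4.1],0],[[-7.5,0.1,-5],0],[[-7.5,0.1,-5],0]]'

```text
time_s: 24.85
tcp_pos: [0.4883, -0.086, 0.1264]
ee_rot: [[0.148, -0.984, 0.102], [-0.738, -0.178, -0.651], [0.658, 0.021, -0.752]]
wrist_force: [1.0, -0.2, -0.1]
gripper_width: 0.002
```

```bash
python3 st.py; python3 - <<'E'
from h import *
np.set_printoptions(precision=4,suppress=True)
for c in('wrist','scene','top'):
    save(c,c[0]+'7')
    for t in('lip_mid','pointer_tip','channel','brush','mould_plate','brush_rest'):
        print(c,t,[(round(d['confidence'],2),np.round(d['centre'],3)) for d in r.place_of(c,t)[:2]])
E
```

```text
24.85 [ 0.488 -0.086  0.126] q [ 25.551  18.539 -48.701  53.589 -51.63  -59.933] F [ 1.026 -0.227 -0.107] w 0.0017608967057076658
[[ 0.148 -0.984  0.102]
 [-0.738 -0.178 -0.651]
 [ 0.658  0.021 -0.752]]
wrist lip_mid [(0.59, array([ 0.453, -0.171,  0.169]))]
wrist pointer_tip [(0.96, array([ 0.524, -0.172,  0.174]))]
wrist channel []
wrist brush []
wrist mould_plate []
wrist brush_rest []
scene lip_mid [(0.81, array([ 0.456, -0.174,  0.171]))]
scene pointer_tip [(0.39, array([ 0.523, -0.168,  0.174]))]
scene channel [(0.45, array([ 0.511, -0.276,  0.003]))]
scene brush [(0.52, array([0.42 , 0.164, 0.   ]))]
scene mould_plate []
scene brush_rest [(0.7, array([0.37 , 0.325, 0.001])), (0.57, array([0.423, 0.172, 0.007]))]
top lip_mid [(0.96, array([ 0.455, -0.171,  0.175]))]
top pointer_tip [(0.44, array([ 0.524, -0.17 ,  0.176]))]
top channel [(0.67, array([ 0.454, -0.175,  0.175]))]
top brush []
top mould_plate [(0.4, array([ 0.551, -0.064,  0.001]))]
top brush_rest []
```

View pics/w7.png

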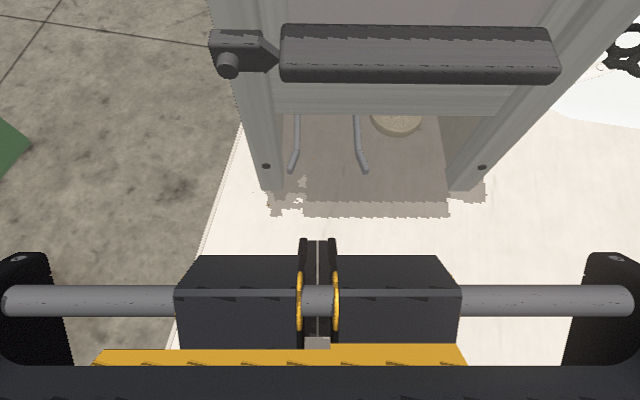

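The view shows the channel mouth under the sash, with rails at (296,150) and (358,150) flaring to (290,170) and (366,172). The pointer tip is at (280,58), beside the lip's left end (v 24–82). I'll do one numeric check of the lip and pointer edges, and locate the channel and brush.

```bash
python3 - <<'E'
from h import *
from scipy.optimize import least_squares
np.set_printoptions(precision=4,suppress=True)
g=cv2.imread('pics/w7.png',0).astype(int)
for u in(300,400):print(u,[(v,g[v,u]) for v in range(18,92,2)])
print('tip');
for v in range(46,74,2):print(v,g[v,268:292])
a=np.radians(11);n=np.array([np.sin(a),-np.cos(a)]);y=np.array([np.cos(a),np.sin(a)])
L=np.array([.4552,-.1717])
for z in(.170,.175):
  print(z,[proj('wrist',np.r_[L+(.03-d)*n+.05*y,z+e])[1] for d,e in((0,.006),(.03,.006),(.03,-.006))],proj('wrist',np.r_[L+.011*n+.068*y,z]))
for p in((297,118),(296,150),(290,171),(357,118),(358,150),(366,172)):print(p,at_z('wrist',*p,.012))
for c in('top','scene'):
    for k in range(2):
        r.capture(c)
        print(c,[(t,round(d['confidence'],2),np.round(d['centre'],3)) for t in('brush','bristle_tip','brush_rest') for d in r.place_of(c,t)[:1]])
E
```

```text
300 [(18, np.int64(124)), (20, np.int64(126)), (22, np.int64(125)), (24, np.int64(58)), (26, np.int64(73)), (28, np.int64(72)), (30, np.int64(71)), (32, np.int64(72)), (34, np.int64(72)), (36, np.int64(70)), (38, np.int64(100)), (40, np.int64(106)), (42, np.int64(106)), (44, np.int64(109)), (46, np.int64(106)), (48, np.int64(110)), (50, np.int64(107)), (52, np.int64(105)), (54, np.int64(105)), (56, np.int64(111)), (58, np.int64(107)), (60, np.int64(106)), (62, np.int64(108)), (64, np.int64(88)), (66, np.int64(96)), (68, np.int64(83)), (70, np.int64(61)), (72, np.int64(55)), (74, np.int64(51)), (76, np.int64(51)), (78, np.int64(50)), (80, np.int64(49)), (82, np.int64(61)), (84, np.int64(129)), (86, np.int64(127)), (88, np.int64(124)), (90, np.int64(130))]
400 [(18, np.int64(124)), (20, np.int64(129)), (22, np.int64(125)), (24, np.int64(127)), (26, np.int64(63)), (28, np.int64(75)), (30, np.int64(71)), (32, np.int64(74)), (34, np.int64(73)), (36, np.int64(71)), (38, np.int64(75)), (40, np.int64(110)), (42, np.int64(109)), (44, np.int64(109)), (46, np.int64(109)), (48, np.int64(108)), (
[... 1910 characters left out ...]
4(70.82447224572034), np.float64(88.6073222054226)] [275.433   63.0113]
0.175 [np.float64(17.779340703729687), np.float64(62.69707648637848), np.float64(81.47447529512357)] [274.5561  55.1291]
(297, 118) [ 0.5356 -0.257   0.012 ]
(296, 150) [ 0.5288 -0.219   0.012 ]
(290, 171) [ 0.5296 -0.1949  0.012 ]
(357, 118) [ 0.4749 -0.2691  0.012 ]
(358, 150) [ 0.4689 -0.2307  0.012 ]
(366, 172) [ 0.4581 -0.2076  0.012 ]
top [('bristle_tip', 0.43, array([0.426, 0.065, 0.006]))]
top [('bristle_tip', 0.48, array([0.426, 0.067, 0.004]))]
scene [('bristle_tip', 0.7, array([0.427, 0.07 , 0.006])), ('brush_rest', 0.73, array([0.424, 0.172, 0.001]))]
scene [('bristle_tip', 0.6, array([0.429, 0.07 , 0.005]))]
```

By the wrist view the lip (≈0.172) is about 2 mm below the pointer (≈0.1745). I'll nudge it up 2.5 mm from the same spot and back off again.

>>> carry_out --steps '[[[2.5,0,2.2],0],[[5,0,4.4],0],[[6.9,0.1,5.9],0],[[6.9,0.1,5.9],0],[[7.3,0.1,5.4],0],[[7.65,0.1,5],0],[[7.65,0.1,5],0],[[7.65,0.1,5],0],[[6.9,0.1,5.9],0],[[5,0,4.4],0],[[2.5,0,2.2],0],[[0,0,0],0],[[0,0,0],0]]'

```text
time_s: 28.0
tcp_pos: [0.4893, -0.0831, 0.1256]
ee_rot: [[0.152, -0.983, 0.105], [-0.738, -0.184, -0.649], [0.657, 0.021, -0.753]]
wrist_force: [0.9, 0.3, 0.5]
gripper_width: 0.004
```

```bash
python3 st.py; python3 - <<'E'
from h import *
np.set_printoptions(precision=4,suppress=True)
save('wrist','w8')
g=cv2.imread('pics/w8.png',0).astype(int)
print([(v,int(g[v,300])) for v in list(range(14,28))+list(range(60,86,2))])
for v in range(46,66,2):print(v,g[v,268:284])
a=np.radians(11);n=np.array([np.sin(a),-np.cos(a)]);y=np.array([np.cos(a),np.sin(a)])
L=np.array([.4552,-.1717])
for z in(.170,.175):
  print(z,[proj('wrist',np.r_[L+(.03-d)*n+.05*y,z+e])[1] for d,e in((0,.006),(.03,.006),(.03,-.006))],proj('wrist',np.r_[L+.011*n+.068*y,z]))
for c in('wrist','scene','top'):
    r.capture(c)
    print(c,[(t,round(d['confidence'],2),np.round(d['centre'],3)) for t in('lip_mid','pointer_tip') for d in r.place_of(c,t)[:1]])
E
```

```text
28.0 [ 0.489 -0.083  0.126] q [ 25.814  18.617 -48.691  53.654 -51.505 -59.997] F [0.88  0.26  0.543] w 0.0041972023209091896
[[ 0.152 -0.983  0.105]
 [-0.738 -0.184 -0.649]
 [ 0.657  0.021 -0.753]]
[(14, 125), (15, 53), (16, 60), (17, 69), (18, 73), (19, 68), (20, 66), (21, 70), (22, 69), (23, 72), (24, 68), (25, 70), (26, 71), (27, 69), (60, 74), (62, 59), (64, 52), (66, 55), (68, 49), (70, 49), (72, 49), (74, 71), (76, 124), (78, 124), (80, 119), (82, 123), (84, 126)]
46 [51 51 48 49 47 68 85 90 86 87 90 88 86 87 79 68]
48 [49 48 48 50 50 51 50 57 77 87 89 87 86 87 79 76]
50 [51 47 50 50 47 50 49 50 46 55 67 80 89 86 78 76]
52 [50 49 47 51 50 51 50 52 52 49 50 49 56 78 78 77]
54 [53 50 53 49 51 49 50 48 48 48 50 48 46 47 55 75]
56 [50 52 50 48 52 48 47 51 48 48 49 51 46 46 60 81]
58 [49 51 51 51 48 51 50 50 52 46 46 50 65 95 94 70]
60 [ 52  50  49  46  50  50  49  49  51  47  69 110 134 122  90  52]
62 [ 49  51  50  52  51  45  49  54  88 119 127 124 123 129 103  48]
64 [ 49  47  50  48  48  70 110 129 124 126 125 122 125 128 107  58]
0.17 [np.float64(24.2953716138433), np.float64(68.03235081774443), np.float64(85.83710562315774)] [280.2128  60.3506]
0.175 [np.float64(15.595413086825534), np.float64(59.90183310977263), np.float64(78.69298573756703)] [279.4561  52.4699]
wrist [('lip_mid', 0.88, array([ 0.456, -0.171,  0.172])), ('pointer_tip', 0.7, array([ 0.523, -0.168,  0.174]))]
scene [('lip_mid', 0.75, array([ 0.456, -0.174,  0.173])), ('pointer_tip', 0.45, array([ 0.522, -0.168,  0.175]))]
top [('lip_mid', 0.81, array([ 0.457, -0.175,  0.176])), ('pointer_tip', 0.48, array([ 0.524, -0.167,  0.17 ]))]
```

The lip is now level with the pointer within about 1 mm. On to the brush: open the fingers and go above the bristles.

>>> carry_out --steps '[[[-3.8,0.7,-2.5],0],[[-7.6,1.4,-5],0],[[-11.4,2.2,-7.4],0],[[-15.4,2.9,-9.9],0],[[-15.4,2.9,-9.9],0]]' --gripper 1

```text
time_s: 29.0
tcp_pos: [0.4271, 0.0907, 0.0984]
ee_rot: [[0.152, -0.983, 0.104], [-0.739, -0.183, -0.648], [0.656, 0.021, -0.754]]
wrist_force: [0.4, -0.6, 0.4]
gripper_width: 0.371
```

```bash
python3 st.py; python3 - <<'E'
from h import *
np.set_printoptions(precision=4,suppress=True)
for c in('wrist','scene','top'):
    save(c,c[0]+'9')
    print(c,[(t,round(d['confidence'],2),np.round(d['centre'],3)) for t in('brush','bristle_tip','brush_rest') for d in r.place_of(c,t)[:1]])
m=r.cut_out('wrist','bristle_tip') 
r.capture('wrist')
for t in('brush',):
    m=r.cut_out('wrist',t)
    if m:
        v,u=np.nonzero(m[0]['pixels']);print(m[0]['confidence'],u.min(),u.max(),v.min(),v.max())
        for vv in range(v.min(),v.max(),12):
            k=u[v==vv]
            if len(k):print(vv,k.min(),k.max(),at_z('wrist',k.min(),vv,.012)[:2],at_z('wrist',k.max(),vv,.012)[:2])
E
```

```text
29.0 [0.427 0.091 0.098] q [ 51.864  23.028 -43.463  34.205 -59.07  -68.155] F [ 0.379 -0.636  0.353] w 0.3712543829548242
[[ 0.152 -0.983  0.104]
 [-0.739 -0.183 -0.648]
 [ 0.656  0.021 -0.754]]
wrist [('bristle_tip', 0.67, array([0.425, 0.07 , 0.004]))]
scene [('brush_rest', 0.89, array([0.423, 0.172, 0.006]))]
top [('brush', 0.56, array([0.424, 0.164, 0.001])), ('bristle_tip', 0.62, array([0.425, 0.065, 0.008])), ('brush_rest', 0.97, array([ 0.428,  0.172, -0.001]))]
0.69 283 342 269 348
269 316 322 [0.427  0.0712] [0.4225 0.0704]
281 292 342 [0.4432 0.0835] [0.406  0.0767]
317 288 335 [0.4408 0.1093] [0.4073 0.1033]
329 287 334 [0.4398 0.1174] [0.4067 0.1115]
341 284 336 [0.4402 0.1255] [0.4041 0.1191]
```

View pics/w9.png

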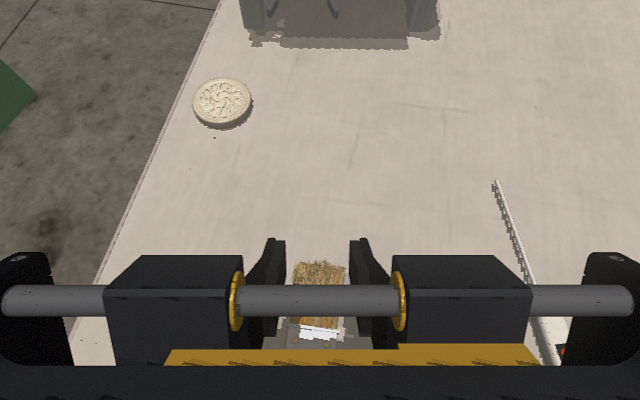

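The view shows the bristles at (320,285), centred between the opening fingers. Descend, then grip.

>>> carry_out --steps '[[[0,0,0],0],[[0,0,0],0],[[0,0,0],0],[[0,0,0],0],[[-1.8,0,2.1],0],[[-3.6,-0.1,4.2],0],[[-5,-0.1,5.8],0],[[-5.7,-0.2,6.5],0],[[-5.7,-0.2,6.5],0]]'

```text
time_s: 30.65
tcp_pos: [0.426, 0.0845, 0.0118]
ee_rot: [[0.148, -0.984, 0.096], [-0.738, -0.175, -0.652], [0.659, 0.025, -0.752]]
wrist_force: [0.5, 0.1, 0.8]
gripper_width: 0.999
```

```bash
python3 st.py
```

```text
30.65 [0.426 0.085 0.012] q [ 49.814  31.847 -48.575  41.699 -48.025 -78.146] F [0.452 0.092 0.826] w 0.9986274099283033
[[ 0.148 -0.984  0.096]
 [-0.738 -0.175 -0.652]
 [ 0.659  0.025 -0.752]]
```

>>> carry_out --steps '[[[0,0,0],0],[[0,0,0],0],[[0,0,0],0],[[0,0,0],0],[[0,0,0],0],[[0,0,0],0],[[0,0,0],0],[[0,0,0],0],[[0,0,0],0],[[0,0,0],0]]' --gripper -1

```text
time_s: 31.65
tcp_pos: [0.4257, 0.0839, 0.0121]
ee_rot: [[0.148, -0.984, 0.096], [-0.737, -0.174, -0.653], [0.66, 0.026, -0.751]]
wrist_force: [0.5, -1.2, 1.6]
gripper_width: 0.172
```

>>> carry_out --steps '[[[1.5,0.3,1.3],0],[[3,0.5,2.7],0],[[4.6,0.8,4.1],0],[[6.2,1.1,5.5],0],[[7.8,1.4,6.9],0],[[9.3,1.7,8.2],0],[[9.3,1.7,8.2],0]]'

```text
time_s: 32.35
tcp_pos: [0.4291, -0.0437, 0.0124]
ee_rot: [[0.146, -0.985, 0.092], [-0.737, -0.17, -0.655], [0.66, 0.027, -0.75]]
wrist_force: [1.2, -0.8, -0.7]
gripper_width: 0.003
```

```bash
python3 st.py; python3 - <<'E'
from h import *
for c in('wrist','scene','top'):
    save(c,c[0]+'10')
    print(c,[(t,round(d['confidence'],2),np.round(d['centre'],3)) for t in('brush','bristle_tip','brush_rest','mould_plate') for d in r.place_of(c,t)[:1]])
E
```

```text
32.35 [ 0.429 -0.044  0.012] q [ 30.046  28.061 -60.051  66.021 -42.114 -85.018] F [ 1.2   -0.832 -0.729] w 0.003474164201848731
[[ 0.146 -0.985  0.092]
 [-0.737 -0.17  -0.655]
 [ 0.66   0.027 -0.75 ]]
wrist [('brush_rest', 0.47, array([ 0.55 , -0.065, -0.004]))]
scene [('brush', 0.85, array([0.424, 0.167, 0.001])), ('bristle_tip', 0.89, array([0.413, 0.07 , 0.007])), ('brush_rest', 0.58, array([0.424, 0.173, 0.001])), ('mould_plate', 0.54, array([ 0.548, -0.064,  0.001]))]
top [('mould_plate', 0.52, array([ 0.55 , -0.066,  0.003]))]
```

The fingers shut right through the bristles, which are soft, so the brush stayed in the sleeve. The collar has to be gripped instead. With 41° of lean the gripper body would hit the sleeve roof there, so I'll reduce the lean by pushing past the reach limit on the +y side.

>>> carry_out --steps '[[[3,0,-3.6],0],[[6,0.2,-7],0],[[9,0.3,-10.5],0],[[12,0.4,-14],0],[[11,3.5,-18],0],[[10,6.5,-22],0],[[9,9.5,-26],0],[[8,12.5,-30],0],[[7,15.5,-34],0],[[6,18.5,-38],0],[[5,21.5,-42],0],[[4,24.5,-46],0],[[3,27.5,-50],0],[[2,30.5,-54],0],[[1.5,33.5,-58],0],[[1,36.5,-62],0],[[0.5,39.5,-66],0],[[0,42,-71],0],[[-1,45,-77],0],[[-2,47,-82],0]]' --gripper 1

```text
time_s: 35.1
tcp_pos: [-0.093, 0.3998, 0.6025]
ee_rot: [[0.148, -0.984, 0.096], [-0.736, -0.175, -0.654], [0.661, 0.026, -0.75]]
wrist_force: [-0.9, 0.9, 1.6]
gripper_width: 0.999
```

```bash
python3 st.py
```

```text
35.1 [-0.093  0.4    0.602] q [ 114.784   19.794   49.169  -28.574 -157.034 -126.821] F [-0.877  0.904  1.599] w 0.999479565190482
[[ 0.148 -0.984  0.096]
 [-0.736 -0.175 -0.654]
 [ 0.661  0.026 -0.75 ]]
```

>>> carry_out --steps '[[[0,-10,-60],0],[[0,-10,-60],0],[[0,-10,-60],0],[[0,-10,-60],0]]'

```text
time_s: 35.5
tcp_pos: [-0.0704, 0.4648, 0.6319]
ee_rot: [[0.151, -0.984, 0.099], [-0.753, -0.179, -0.633], [0.64, 0.022, -0.768]]
wrist_force: [-0.4, -0.3, 0.0]
gripper_width: 1.002
```

>>> carry_out --steps '[[[-30,-10,-60],0],[[-30,-10,-60],0]]'

```text
time_s: 35.7
tcp_pos: [-0.0609, 0.5137, 0.608]
ee_rot: [[0.154, -0.983, 0.103], [-0.766, -0.184, -0.616], [0.624, 0.016, -0.781]]
wrist_force: [0.2, 0.8, -0.2]
gripper_width: 1.0
```

>>> carry_out --steps '[[[0,-10,-60],0],[[0,-10,-60],0]]'

```text
time_s: 35.9
tcp_pos: [-0.0427, 0.5157, 0.6117]
ee_rot: [[0.154, -0.982, 0.112], [-0.769, -0.19, -0.61], [0.62, 0.008, -0.785]]
wrist_force: [-0.5, -0.4, 0.7]
gripper_width: 1.002
```

>>> carry_out --steps '[[[-30,-10,-60],0],[[-30,-10,-60],0]]'

```text
time_s: 36.1
tcp_pos: [-0.0355, 0.5243, 0.6034]
ee_rot: [[0.152, -0.981, 0.118], [-0.757, -0.192, -0.625], [0.636, 0.006, -0.772]]
wrist_force: [0.4, -0.0, -0.1]
gripper_width: 0.994
```

```bash
python3 st.py
```

```text
36.1 [-0.036  0.524  0.603] q [ 107.107   37.742   80.503  -27.265 -171.076 -121.426] F [ 0.38  -0.028 -0.055] w 0.9942281134040675
[[ 0.152 -0.981  0.118]
 [-0.757 -0.192 -0.625]
 [ 0.636  0.006 -0.772]]
```

>>> carry_out --steps '[[[-6,-1,0],0],[[-12,-3,0],0],[[-18,-5,0],0],[[-22,-6,0],0],[[-22,-6,0],0]]'

```text
time_s: 36.6
tcp_pos: [-0.0072, 0.6611, 0.4368]
ee_rot: [[0.153, -0.98, 0.123], [-0.759, -0.197, -0.621], [0.633, 0.001, -0.774]]
wrist_force: [-0.1, 0.1, -1.8]
gripper_width: 0.998
```

>>> carry_out --steps '[[[-10,-15,-60],0],[[-10,-15,-60],0]]'

```text
time_s: 36.8
tcp_pos: [0.0078, 0.6555, 0.4506]
ee_rot: [[0.154, -0.979, 0.132], [-0.764, -0.202, -0.613], [0.627, -0.006, -0.779]]
wrist_force: [0.1, 0.0, 0.2]
gripper_width: 1.003
```

>>> carry_out --steps '[[[-30,-15,-60],0],[[-30,-15,-60],0]]'

```text
time_s: 37.0
tcp_pos: [0.0163, 0.6638, 0.4432]
ee_rot: [[0.157, -0.978, 0.139], [-0.774, -0.209, -0.597], [0.613, -0.014, -0.79]]
wrist_force: [-0.2, -0.5, 0.0]
gripper_width: 1.001
```

>>> carry_out --steps '[[[-10,-15,-60],0],[[-10,-15,-60],0]]'

```text
time_s: 37.2
tcp_pos: [0.0281, 0.6585, 0.457]
ee_rot: [[0.158, -0.976, 0.148], [-0.783, -0.215, -0.584], [0.602, -0.023, -0.798]]
wrist_force: [-0.3, 0.2, 1.3]
gripper_width: 1.0
```

```bash
python3 st.py
```

```text
37.2 [0.028 0.658 0.457] q [ 102.164   53.121   80.652    2.863 -154.516  -87.999] F [-0.262  0.165  1.286] w 0.9995533279431645
[[ 0.158 -0.976  0.148]
 [-0.783 -0.215 -0.584]
 [ 0.602 -0.023 -0.798]]
```

>>> carry_out --steps '[[[-40,15,-40],0],[[-40,15,-40],0]]'

```text
time_s: 37.4
tcp_pos: [-0.0104, 0.6764, 0.4289]
ee_rot: [[0.16, -0.975, 0.153], [-0.793, -0.219, -0.568], [0.588, -0.03, -0.809]]
wrist_force: [-0.4, 0.1, 0.3]
gripper_width: 1.002
```

>>> carry_out --steps '[[[-20,10,-60],0],[[-20,10,-60],0]]'

```text
time_s: 37.6
tcp_pos: [-0.0355, 0.6724, 0.436]
ee_rot: [[0.162, -0.974, 0.159], [-0.803, -0.224, -0.552], [0.574, -0.038, -0.818]]
wrist_force: [0.1, -0.1, 0.4]
gripper_width: 1.001
```

>>> carry_out --steps '[[[-40,10,-40],0],[[-40,10,-40],0]]'

```text
time_s: 37.8
tcp_pos: [-0.0632, 0.6892, 0.4082]
ee_rot: [[0.165, -0.973, 0.163], [-0.814, -0.228, -0.534], [0.556, -0.044, -0.83]]
wrist_force: [-0.1, -0.4, -0.1]
gripper_width: 1.003
```

>>> carry_out --steps '[[[-20,10,-60],0],[[-20,10,-60],0]]'

```text
time_s: 38.0
tcp_pos: [-0.0842, 0.6832, 0.4179]
ee_rot: [[0.168, -0.972, 0.167], [-0.824, -0.231, -0.518], [0.542, -0.051, -0.839]]
wrist_force: [-0.3, -0.8, 0.9]
gripper_width: 1.004
```

>>> carry_out --steps '[[[-40,10,-40],0],[[-40,10,-40],0]]'

```text
time_s: 38.2
tcp_pos: [-0.1084, 0.697, 0.394]
ee_rot: [[0.172, -0.971, 0.169], [-0.835, -0.235, -0.498], [0.523, -0.055, -0.851]]
wrist_force: [0.4, 0.5, -0.2]
gripper_width: 1.0
```

>>> carry_out --steps '[[[-20,10,-60],0],[[-20,10,-60],0]]'

```text
time_s: 38.4
tcp_pos: [-0.1262, 0.6887, 0.4075]
ee_rot: [[0.175, -0.97, 0.171], [-0.845, -0.237, -0.48], [0.506, -0.06, -0.86]]
wrist_force: [0.2, -1.4, 0.9]
gripper_width: 0.997
```

```bash
python3 st.py
```

```text
38.4 [-0.126  0.689  0.407] q [ 112.824   54.222   80.656   -3.001 -147.004 -102.093] F [ 0.186 -1.353  0.923] w 0.9972774966458985
[[ 0.175 -0.97   0.171]
 [-0.845 -0.237 -0.48 ]
 [ 0.506 -0.06  -0.86 ]]
```

>>> carry_out --steps '[[[-30,20,-50],0],[[-30,20,-50],0]]'

```text
time_s: 38.6
tcp_pos: [-0.1595, 0.6862, 0.4052]
ee_rot: [[0.179, -0.969, 0.17], [-0.855, -0.239, -0.459], [0.486, -0.063, -0.872]]
wrist_force: [-0.5, 0.4, -0.3]
gripper_width: 1.001
```

>>> carry_out --steps '[[[-30,20,-50],0],[[-30,20,-50],0]]'

```text
time_s: 38.8
tcp_pos: [-0.1906, 0.6836, 0.4022]
ee_rot: [[0.184, -0.968, 0.169], [-0.866, -0.241, -0.439], [0.466, -0.066, -0.882]]
wrist_force: [0.6, 0.6, 0.8]
gripper_width: 1.003
```

>>> carry_out --steps '[[[-30,10,-50],0],[[-30,10,-50],0]]'

```text
time_s: 39.0
tcp_pos: [-0.2043, 0.6841, 0.4023]
ee_rot: [[0.188, -0.968, 0.167], [-0.876, -0.242, -0.417], [0.444, -0.068, -0.893]]
wrist_force: [-0.0, -0.1, 0.1]
gripper_width: 0.998
```

>>> carry_out --steps '[[[-30,10,-50],0],[[-30,10,-50],0]]'

```text
time_s: 39.2
tcp_pos: [-0.2169, 0.684, 0.4041]
ee_rot: [[0.192, -0.968, 0.164], [-0.886, -0.242, -0.395], [0.422, -0.069, -0.904]]
wrist_force: [-0.8, -0.3, 0.7]
gripper_width: 0.999
```

```bash
python3 st.py
```

```text
39.2 [-0.217  0.684  0.404] q [ 119.176   53.252   80.657   -4.669 -142.476 -109.065] F [-0.782 -0.325  0.667] w 0.999197599550511
[[ 0.192 -0.968  0.164]
 [-0.886 -0.242 -0.395]
 [ 0.422 -0.069 -0.904]]
```

>>> carry_out --steps '[[[2.2,-3.6,2.2],0],[[4.4,-7.3,4.5],0],[[6.5,-10.9,6.8],0],[[8.7,-14.6,9],0],[[10.9,-18.2,11.3],0],[[13.1,-21.8,13.5],0],[[15.3,-25.5,15.8],0],[[17.4,-29.1,18],1],[[19.6,-32.8,20.3],2],[[21.8,-36.4,22.6],3],[[24,-40,24.8],3],[[26.2,-43.7,27.1],3],[[29,-44,31],3],[[32,-44.4,35],3],[[35,-44.8,38.8],3],[[38,-45.2,42.6],3],[[41,-45.6,46.5],3],[[44,-46,50.5],3],[[47,-46.3,54.5],3],[[49.8,-46.6,58.3],3]]'

```text
time_s: 41.2
tcp_pos: [0.4255, 0.1251, 0.1199]
ee_rot: [[0.14, -0.976, 0.165], [-0.899, -0.196, -0.393], [0.416, -0.093, -0.905]]
wrist_force: [0.3, -0.6, 0.4]
gripper_width: 1.001
```

```bash
python3 st.py; python3 - <<'E'
from h import *
np.set_printoptions(precision=4,suppress=True)
save('top','t11');save('wrist','w11')
print('top',[(t,round(d['confidence'],2),np.round(d['centre'],3)) for t in('brush','bristle_tip') for d in r.place_of('top',t)[:1]])
print('w',[(t,round(d['confidence'],2),np.round(d['centre'],3)) for t in('brush','bristle_tip') for d in r.place_of('wrist',t)[:1]])
for m in r.cut_out('wrist','brush')[:1]:
    v,u=np.nonzero(m['pixels']);print(m['confidence'])
    for vv in range(v.min(),v.max()+1,10):
        k=u[v==vv]
        if len(k):print(vv,k.min(),k.max(),at_z('wrist',k.min(),vv,.012)[:2],at_z('wrist',k.max(),vv,.012)[:2])
E
```

```text
41.2 [0.426 0.125 0.12 ] q [ 51.273  13.514 -43.861  29.63  -49.259 -63.94 ] F [ 0.298 -0.579  0.361] w 1.0006380408645987
[[ 0.14  -0.976  0.165]
 [-0.899 -0.196 -0.393]
 [ 0.416 -0.093 -0.905]]
top [('brush', 0.69, array([ 0.429,  0.164, -0.001])), ('bristle_tip', 0.6, array([0.411, 0.067, 0.011]))]
w [('brush', 0.82, array([ 0.429,  0.167, -0.004])), ('bristle_tip', 0.81, array([0.413, 0.068, 0.004]))]
0.61
200 329 331 [0.4342 0.0844] [0.4326 0.0841]
210 321 364 [0.4393 0.0941] [0.4038 0.0873]
220 319 366 [0.4392 0.1027] [0.4006 0.0952]
230 317 362 [0.4392 0.1113] [0.4024 0.104 ]
240 314 358 [0.4401 0.12  ] [0.4041 0.1128]
250 309 354 [0.4425 0.1289] [0.4058 0.1215]
260 306 350 [0.4433 0.1375] [0.4075 0.1302]
270 303 348 [0.4441 0.1461] [0.4076 0.1385]
280 303 345 [0.4425 0.154 ] [0.4085 0.1469]
320 296 324 [0.4416 0.1865] [0.4192 0.1816]
330 293 318 [0.4424 0.1947] [0.4224 0.1903]
```

The brush was swung about 13° by the first try. Its origin is now (0.429, 0.165) and its tip (0.412, 0.068), with the collar centre near (0.424, 0.13). Descend on the collar with a narrower opening, then close on it.

>>> carry_out --steps '[[[-0.8,0.2,1.7],0],[[-1.6,0.4,3.4],0],[[-2.4,0.6,5.1],0],[[-3.2,0.8,6.8],0],[[-3.9,0.9,8.2],0],[[-4.5,1,9.4],0],[[-4.85,1.1,10.05],0],[[-4.85,1.1,10.05],0]]' --gripper 0.25

```text
time_s: 42.35
tcp_pos: [0.425, 0.1311, 0.0085]
ee_rot: [[0.143, -0.975, 0.167], [-0.898, -0.199, -0.392], [0.416, -0.094, -0.905]]
wrist_force: [-0.1, 0.5, -0.3]
gripper_width: 0.626
```

>>> carry_out --steps '[[[0,0,0],0],[[0,0,0],0],[[0,0,0],0],[[0,0,0],0],[[0,0,0],0],[[0,0,0],0]]' --gripper -1

```text
time_s: 42.95
tcp_pos: [0.4254, 0.1317, 0.0088]
ee_rot: [[0.143, -0.975, 0.168], [-0.898, -0.199, -0.391], [0.415, -0.095, -0.905]]
wrist_force: [-2.0, 2.2, 4.7]
gripper_width: 0.435
```

```bash
python3 st.py
```

```text
42.95 [0.425 0.132 0.009] q [ 47.993  24.591 -53.347  46.803 -32.05  -81.946] F [-1.967  2.184  4.71 ] w 0.43455258620098863
[[ 0.143 -0.975  0.168]
 [-0.898 -0.199 -0.391]
 [ 0.415 -0.095 -0.905]]
```

The opening reads 38 mm, so the collar is gripped. Drawing the brush out.

>>> carry_out --steps '[[[1.9,0.3,0.8],0],[[3.8,0.7,1.6],0],[[5.7,1,2.4],0],[[7.6,1.4,3.2],0],[[9.5,1.7,4],0],[[9.5,1.7,4],0]]'

```text
time_s: 43.55
tcp_pos: [0.4321, 0.027, 0.0129]
ee_rot: [[0.139, -0.977, 0.162], [-0.899, -0.193, -0.393], [0.416, -0.091, -0.905]]
wrist_force: [-0.6, -0.7, 0.1]
gripper_width: 0.433
```

```bash
python3 st.py; python3 - <<'E'
from h import *
r.capture('top')
print('top',[(t,round(d['confidence'],2),np.round(d['centre'],3)) for t in('brush','bristle_tip') for d in r.place_of('top',t)[:1]])
E
```

```text
43.55 [0.432 0.027 0.013] q [ 29.756  20.947 -61.254  67.272 -27.219 -85.235] F [-0.58  -0.713  0.065] w 0.4332252978527518
[[ 0.139 -0.977  0.162]
 [-0.899 -0.193 -0.393]
 [ 0.416 -0.091 -0.905]]
top [('brush', 0.79, array([ 0.438,  0.059, -0.   ])), ('bristle_tip', 0.74, array([ 0.425, -0.038,  0.013]))]
```

The brush is out: handle end at y ≈ 0.156 against the mouth at 0.177, held 19° skewed. I'll move to the lay-down spot on the channel's line, twisting to align it.

>>> carry_out --steps '[[[1.5,-0.7,0.7],-3],[[3.5,-1.4,1.6],-7],[[6,-1.6,2.9],-11],[[8.5,-1.6,4.2],-15],[[11,-1.6,5.4],-19],[[13,-1.6,6.4],-19],[[13.7,-1.6,6.8],-19],[[13.7,-1.6,6.8],-19]]'

```text
time_s: 44.5
tcp_pos: [0.4812, -0.1169, 0.011]
ee_rot: [[0.453, -0.875, 0.169], [-0.784, -0.481, -0.392], [0.424, 0.045, -0.904]]
wrist_force: [0.5, 1.5, 8.4]
gripper_width: 0.439
```

```bash
python3 st.py; python3 - <<'E'
from h import *
r.capture('top');
print('top',[(t,round(d['confidence'],2),np.round(d['centre'],3)) for t in('brush','bristle_tip') for d in r.place_of('top',t)[:1]])
r.capture('scene')
print('scene',[(t,round(d['confidence'],2),np.round(d['centre'],3)) for t in('brush','bristle_tip') for d in r.place_of('scene',t)[:1]])
E
```

```text
44.5 [ 0.481 -0.117  0.011] q [ -2.847  22.188 -59.765  98.847 -22.814 -65.011] F [0.459 1.497 8.432] w 0.4385936919612297
[[ 0.453 -0.875  0.169]
 [-0.784 -0.481 -0.392]
 [ 0.424  0.045 -0.904]]
top [('brush', 0.5, array([ 0.476, -0.084,  0.002])), ('bristle_tip', 0.58, array([ 0.495, -0.182,  0.009]))]
scene [('brush', 0.7, array([ 0.47 , -0.086,  0.004]))]
```

The brush is lying flat on the channel's line: origin (0.474, −0.085), tip (0.495, −0.182). Release, lift and move above the handle end.

>>> carry_out --steps '[[[0,0,0],0],[[0,0,0],0],[[0,0,0],0],[[0,0,0],0],[[0.8,0.1,-1.8],0],[[1.6,0.2,-3.4],0],[[2.1,0.2,-4.5],0],[[0,-0.5,-5.6],2],[[-2.2,-1.2,-6.7],5],[[-4.4,-2,-7.8],8],[[-6.6,-2.7,-8.8],10],[[-6.6,-2.7,-8.8],10]]' --gripper 0.5

```text
time_s: 46.0
tcp_pos: [0.4605, -0.0146, 0.0611]
ee_rot: [[0.298, -0.939, 0.171], [-0.854, -0.342, -0.392], [0.427, -0.029, -0.904]]
wrist_force: [0.2, 0.3, 0.1]
gripper_width: 0.754
```

```bash
python3 st.py; python3 - <<'E'
from h import *
np.set_printoptions(precision=4,suppress=True)
save('top','t12');save('wrist','w12')
for c in('top','wrist'):print(c,[(t,round(d['confidence'],2),np.round(d['centre'],3)) for t in('brush','bristle_tip') for d in r.place_of(c,t)[:1]])
for m in r.cut_out('wrist','brush')[:1]:
    v,u=np.nonzero(m['pixels']);print(m['confidence'])
    for vv in range(v.min(),v.max()+1,15):
        k=u[v==vv]
        if len(k):print(vv,k.min(),k.max(),at_z('wrist',k.min(),vv,.011)[:2],at_z('wrist',k.max(),vv,.011)[:2])
E
```

```text
46.0 [ 0.461 -0.015  0.061] q [ 26.804  16.564 -56.266  55.835 -31.095 -59.093] F [0.224 0.278 0.142] w 0.753647901774053
[[ 0.298 -0.939  0.171]
 [-0.854 -0.342 -0.392]
 [ 0.427 -0.029 -0.904]]
top [('brush', 0.69, array([ 0.475, -0.08 ,  0.004])), ('bristle_tip', 0.93, array([ 0.494, -0.179,  0.009]))]
wrist [('brush', 0.6, array([ 0.478, -0.077,  0.002])), ('bristle_tip', 0.96, array([ 0.498, -0.176,  0.005]))]
0.97
34 328 356 [ 0.5072 -0.1709] [ 0.4878 -0.1774]
49 322 374 [ 0.5074 -0.1583] [ 0.4717 -0.1704]
64 319 371 [ 0.5055 -0.1466] [ 0.4701 -0.1586]
79 319 368 [ 0.5016 -0.1357] [ 0.4685 -0.147 ]
94 315 367 [ 0.5005 -0.124 ] [ 0.4656 -0.136 ]
109 315 366 [ 0.4967 -0.1134] [ 0.4627 -0.1252]
124 312 364 [ 0.4949 -0.1023] [ 0.4605 -0.1142]
139 316 356 [ 0.4886 -0.0929] [ 0.4623 -0.1021]
154 315 351 [ 0.4856 -0.0825] [ 0.4621 -0.0907]
169 317 347 [ 0.4807 -0.073 ] [ 0.4612 -0.0798]
184 316 344 [ 0.4778 -0.0628] [ 0.4597 -0.0692]
199 314 341 [ 0.4755 -0.0526] [ 0.4583 -0.0587]
214 313 337 [ 0.4727 -0.0427] [ 0.4574 -0.0481]
229 312 334 [ 0.4699 -0.033 ] [ 0.456  -0.0379]
244 310 333 [ 0.4678 -0.0231] [ 0.4533 -0.0283]
259 307 332 [ 0.4663 -0.0132] [ 0.4507 -0.0188]
274 303 331 [ 0.4655 -0.0031] [ 0.4481 -0.0094]
```

>>> carry_out --steps '[[[-0.8,0.1,1.6],0],[[-1.6,0.2,3.2],0],[[-2.3,0.3,4.7],0],[[-2.3,0.3,4.7],0]]'

```text
time_s: 46.75
tcp_pos: [0.4569, -0.0203, 0.0073]
ee_rot: [[0.293, -0.942, 0.163], [-0.855, -0.334, -0.396], [0.428, -0.024, -0.904]]
wrist_force: [-0.2, -0.8, 0.2]
gripper_width: 0.75
```

>>> carry_out --steps '[[[0,0,0],0],[[0,0,0],0],[[0,0,0],0],[[0,0,0],0],[[0,0,0],0],[[0,0,0],0],[[0,0,0],0],[[0,0,0],0],[[0,0,0],0]]' --gripper -1

```text
time_s: 47.65
tcp_pos: [0.4572, -0.0201, 0.0075]
ee_rot: [[0.293, -0.942, 0.164], [-0.855, -0.335, -0.396], [0.428, -0.024, -0.904]]
wrist_force: [-0.7, 1.4, 3.2]
gripper_width: 0.242
```

```bash
python3 st.py; python3 - <<'E'
from h import *
np.set_printoptions(precision=4,suppress=True)
save('wrist','w13')
print([(t,round(d['confidence'],2),np.round(d['centre'],3)) for t in('brush','bristle_tip') for d in r.place_of('wrist',t)[:1]])
for m in r.cut_out('wrist','brush')[:1]:
    v,u=np.nonzero(m['pixels'])
    for vv in range(v.min()+5,v.max()+1,30):
        k=u[v==vv]
        if len(k):print(vv,(at_z('wrist',k.min(),vv,.011)[:2]+at_z('wrist',k.max(),vv,.011)[:2])/2)
a=cv2.imread('pics/w13.png');cv2.imwrite('pics/m13.png',a)
E
```

```text
47.65 [ 0.457 -0.02   0.007] q [ 17.571  22.002 -61.137  80.499 -25.634 -77.281] F [-0.681  1.417  3.206] w 0.24155994253729182
[[ 0.293 -0.942  0.164]
 [-0.855 -0.335 -0.396]
 [ 0.428 -0.024 -0.904]]
[('brush', 0.79, array([ 0.476, -0.08 , -0.002])), ('bristle_tip', 0.46, array([ 0.552, -0.068, -0.002]))]
5 [ 0.4944 -0.1564]
35 [ 0.4896 -0.1384]
65 [ 0.4839 -0.1212]
95 [ 0.4789 -0.1044]
125 [ 0.4745 -0.0877]
155 [ 0.4703 -0.0716]
185 [ 0.4658 -0.0559]
215 [ 0.4618 -0.0405]
245 [ 0.4576 -0.0256]
275 [ 0.4535 -0.0111]
```

View pics/m13.png

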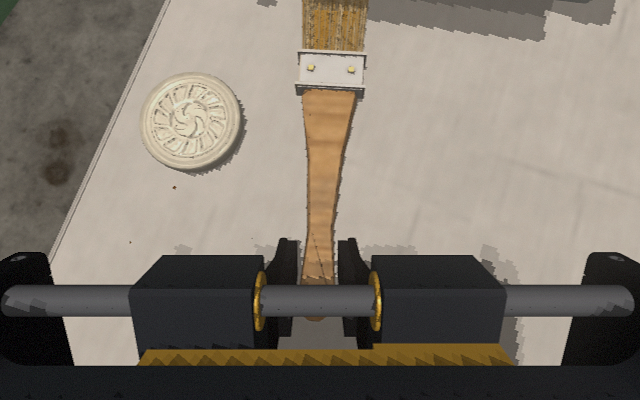

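The view shows the fingers at (290,270) and (348,270) holding the handle near its end, with the collar at (332,72). The brush is about 5° off the channel's axis, so I'll correct the twist and slide it in.

>>> carry_out --steps '[[[0.1,-0.4,0.1],3],[[0.2,-0.5,0.1],6],[[0.2,-0.5,0.1],6],[[1.2,-0.3,0.6],6],[[2.4,-0.1,1.1],6],[[3.8,0.2,1.7],6],[[4.2,0.3,1.9],6]]'

```text
time_s: 48.55
tcp_pos: [0.4693, -0.0656, 0.0079]
ee_rot: [[0.192, -0.968, 0.162], [-0.886, -0.242, -0.396], [0.423, -0.068, -0.904]]
wrist_force: [-0.3, 0.1, -0.6]
gripper_width: 0.239
```

```bash
python3 st.py; python3 - <<'E'
from h import *
np.set_printoptions(precision=4,suppress=True)
save('wrist','w14')
for m in r.cut_out('wrist','brush')[:1]:
    v,u=np.nonzero(m['pixels'])
    for vv in range(v.min()+5,v.max()+1,30):
        k=u[v==vv]
        if len(k):print(vv,(at_z('wrist',k.min(),vv,.011)[:2]+at_z('wrist',k.max(),vv,.011)[:2])/2)
E
```

```text
48.55 [ 0.469 -0.066  0.008] q [  7.804  22.137 -60.814  89.362 -24.476 -82.432] F [-0.277  0.134 -0.607] w 0.23939808655970404
[[ 0.192 -0.968  0.162]
 [-0.886 -0.242 -0.396]
 [ 0.423 -0.068 -0.904]]
5 [ 0.4936 -0.2041]
35 [ 0.4903 -0.1859]
65 [ 0.4863 -0.1684]
95 [ 0.4821 -0.1514]
125 [ 0.4804 -0.1343]
155 [ 0.4774 -0.1179]
185 [ 0.4748 -0.1018]
215 [ 0.472  -0.0862]
245 [ 0.469 -0.071]
275 [ 0.4664 -0.0561]
```

The brush lies along the channel's axis (az −79.6°, within 2 mm). Sliding in the rest of the way.

>>> carry_out --steps '[[[1.2,0.1,0.6],0],[[2.4,0.1,1.1],0],[[3.6,0.2,1.7],0],[[4.8,0.2,2.2],0],[[5.7,0.3,2.6],0],[[6.2,0.3,2.9],0],[[6.2,0.3,2.9],0]]'

```text
time_s: 49.35
tcp_pos: [0.4832, -0.1326, 0.0077]
ee_rot: [[0.192, -0.968, 0.163], [-0.886, -0.242, -0.396], [0.423, -0.068, -0.904]]
wrist_force: [0.7, -0.0, 0.8]
gripper_width: 0.239
```

```bash
python3 st.py; python3 - <<'E'
from h import *
np.set_printoptions(precision=4,suppress=True)
save('wrist','w15')
for m in r.cut_out('wrist','brush')[:1]:
    v,u=np.nonzero(m['pixels']);print(v.min())
    for vv in range(v.min()+3,v.max()+1,30):
        k=u[v==vv]
        if len(k):print(vv,(at_z('wrist',k.min(),vv,.011)[:2]+at_z('wrist',k.max(),vv,.011)[:2])/2)
for c in('top','wrist','scene'):
    r.capture(c);print(c,[(t,round(d['confidence'],2),np.round(d['centre'],3)) for t in('brush','lip_mid') for d in r.place_of(c,t)[:1]])
E
```

```text
49.35 [ 0.483 -0.133  0.008] q [ -5.584  22.87  -59.282 101.209 -22.707 -80.901] F [ 0.739 -0.036  0.846] w 0.23892372648539056
[[ 0.192 -0.968  0.163]
 [-0.886 -0.242 -0.396]
 [ 0.423 -0.068 -0.904]]
16
19 [ 0.5055 -0.2626]
49 [ 0.5028 -0.2446]
79 [ 0.4986 -0.2273]
109 [ 0.4955 -0.2103]
139 [ 0.4928 -0.1936]
169 [ 0.4898 -0.1774]
199 [ 0.487  -0.1616]
229 [ 0.4842 -0.1462]
259 [ 0.4813 -0.1312]
319 [ 0.4758 -0.1022]
top [('brush', 0.6, array([ 0.498, -0.197,  0.004])), ('lip_mid', 0.8, array([ 0.455, -0.172,  0.176]))]
wrist [('brush', 0.77, array([ 0.497, -0.197, -0.001]))]
scene [('lip_mid', 0.78, array([ 0.452, -0.174,  0.175]))]
```

Now release, then withdraw along the tool axis.

>>> carry_out --steps '[[[0,0,0],0],[[0,0,0],0],[[0,0,0],0],[[0,0,0],0],[[0,0,0],0],[[0,0,-1.5],0],[[0,0,-4],0],[[0,0,-7],0],[[0,0,-10],0],[[-2,0,-13],0],[[-4,0,-15],0],[[-4,0,-15],0]]' --gripper 0.3

```text
time_s: 51.1
tcp_pos: [0.4525, -0.0336, 0.1282]
ee_rot: [[0.195, -0.966, 0.169], [-0.886, -0.248, -0.392], [0.421, -0.073, -0.904]]
wrist_force: [0.4, -0.1, -0.5]
gripper_width: 0.648
```

```bash
python3 st.py; python3 - <<'E'
from h import *
np.set_printoptions(precision=4,suppress=True)
g=save('wrist','w16')
for c in('wrist','top','scene'):
    r.capture(c);print(c,[(t,round(d['confidence'],2),np.round(d['centre'],3)) for t in('brush','lip_mid','pointer_tip','mould_plate','marker') for d in r.place_of(c,t)[:1]])
for m in r.cut_out('wrist','brush')[:1]:
    v,u=np.nonzero(m['pixels']);print(v.min(),v.max(),m['confidence'])
    for vv in list(range(v.min()+3,v.max()+1,20))+[v.max()]:
        k=u[v==vv]
        if len(k):print(vv,k.min(),k.max(),(at_z('wrist',k.min(),vv,.011)[:2]+at_z('wrist',k.max(),vv,.011)[:2])/2)
E
```

```text
51.1 [ 0.453 -0.034  0.128] q [ 29.34    9.183 -50.802  40.873 -40.484 -49.859] F [ 0.36  -0.067 -0.503] w 0.648052663060105
[[ 0.195 -0.966  0.169]
 [-0.886 -0.248 -0.392]
 [ 0.421 -0.073 -0.904]]
wrist [('brush', 0.84, array([ 0.499, -0.194, -0.001])), ('mould_plate', 0.72, array([ 0.551, -0.067, -0.004]))]
top [('brush', 0.72, array([ 0.498, -0.196,  0.001])), ('lip_mid', 0.83, array([ 0.457, -0.172,  0.177])), ('mould_plate', 0.5, array([ 0.549, -0.067,  0.004])), ('marker', 0.58, array([ 0.368,  0.325, -0.004]))]
scene [('brush', 0.65, array([ 0.493, -0.198,  0.002])), ('lip_mid', 0.72, array([ 0.455, -0.17 ,  0.175])), ('mould_plate', 0.59, array([ 0.55 , -0.068, -0.001])), ('marker', 0.69, array([ 0.367,  0.325, -0.001]))]
0 176 0.58
3 312 348 [ 0.5036 -0.2659]
23 308 347 [ 0.501  -0.2453]
43 308 347 [ 0.4961 -0.2256]
63 312 340 [ 0.4927 -0.206 ]
83 314 335 [ 0.4893 -0.1867]
103 315 331 [ 0.486  -0.1677]
123 314 329 [ 0.4827 -0.149 ]
143 312 329 [ 0.4791 -0.1308]
163 309 328 [ 0.4764 -0.1126]
176 316 320 [ 0.4739 -0.1011]
```

```bash
python3 -c "
from station import r
print(r.finish_job(), r.sense()['time_s'])"
```

```text
the job is handed in; nothing more can be done
the job is handed in; nothing more can be done
```

The sash and the brush are where you asked, but the run probably failed one of the judging limits. At about 11.5 s the wrist force reached roughly 150 N, over the 120 N limit.

**What went wrong:**
- **Force limit:** joint 6 ran into its range limit during a descent, and the shut fingers came down on the cabinet roof. I lifted off and carried on, but that cannot be undone.
- **First grasp:** the fingers closed through the soft bristles. The brush swung about 13° in the sleeve before I regripped it by the metal collar.

**How it was done:**
- **Tool lean:** the moves only allow shifts and a twist. I leaned the tool by commanding poses past the arm's reach, so the fingers could get under the lip.
- **Sash:** I pushed it up from under the lip in two lifts plus a 2.5 mm correction.
- **Brush:** I drew it out by the collar, laid it flat in front of the cabinet and let go. I then regripped it about 35–40 mm from the end of its handle and slid it into the left channel.

**Last checks** (handed in at about 52 s, robot clear, forces near zero):
- **Sash:** the final lip readings were 0.175 and 0.177 m. The pointer did not show in those pictures; earlier readings put it at about 0.174 m. A pixel comparison right after the correction put the two within about 1 mm.
- **Brush:** its middle is within about 3 mm of the sash plane, so about half sticks out. The collar starts roughly 23 mm inside, and the brush was within 1–2 mm of the channel's axis before the last slide.
- **Other things:** the mould plate and marker read where they started.
- **Not checked by eye:** the picture limit was reached, so the final state was checked by numbers only.

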